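# Charge the hand-cranked ball mill with a scoop and run it in

## Task

Charge the small hand mill and run it in: with the red brake lever left down, use the scoop to move all the white grinding balls from the tray into the mill's steel bowl without touching them with the fingers, and stand the scoop upright in the middle of its green mat. Only when all balls are in, lift the brake lever fully up, take the loose sleeve of the crank and turn it clockwise at least two full turns, keeping hold of it to the end of the second turn, and then put the brake lever fully down again. Never turn the crank with the brake down, and leave the things around undisturbed.

Things in the scene. Friction and masses are not known exactly. Their poses are not given: they have to be found in the camera images.
- scoop_grip (a point): Middle of the grip of the loose scoop (120 g): upright blue bar handle, 20 mm (x) by 14 mm (y), its top 106 mm above the underside. The point is on the handle axis, 85 mm above the flat underside on which the scoop stands. x points from the nose (open front edge of the pan) back to the handle, y across the pan (grasp across y), z up the handle.
- scoop_nose (a point): Middle of the front lip of the scoop's aluminium pan, at its underside: 54 mm in front of the handle axis, 85 mm below scoop_grip. Pan 62 mm wide (59 inside), flat floor 2 mm thick, and a flat heel 50 mm wide to 26 mm behind the handle axis; back wall 30 mm high, 43 mm behind the lip; side walls 26 mm high from the back wall to 14 mm behind the lip. The front is open.
- tray_low (a point): Fixed white ball tray, inside 180 mm long (x) and 68 mm wide (y), walls 3 mm thick, rim level 46 mm above the desk. The point is the middle of the floor line at the foot of the low end wall, 6 mm above the desk; that wall leans outward 0.2 rad. x runs level from the low to the high end, z up. The floor rises 0.10 rad along x (to 24 mm), so balls roll to the low end.
- bowl_floor (a point): Centre of the inner floor of the mill's round steel bowl (32 mm above the desk); z up. Inside radius 37 mm at the floor, 46 mm from 12 mm up, 49 mm at the rim, which is 52 mm above this floor (84 mm above the desk); outer rim radius 52 mm. The bowl turns with the crank, once per crank turn, about the vertical.
- crank_axis (a point): Point on the crank's upright axis at mid-sleeve height (130 mm above the desk), fixed to the mill (blue column on a grey base plate 150 x 265 mm, 12 mm high). Axes are the mill's: with crank at 0 its arm points along -x; the bowl's centre lies 115 mm along -y, the brake lever beyond it. z up.
- sleeve_mid (a point): Middle of the black upright grip sleeve at the crank's end, 18 mm in diameter, 52 mm tall (104 to 156 mm above the desk), a 14 mm steel button above it to 162 mm. It moves on a circle of 50 mm radius about crank_axis and spins freely on its pin, so a gripper holding it need not turn. Top of the crank arm under it: 100 mm above the desk.
- crank (a joint): Crank angle, rad, grows clockwise seen from above; one turn is 6.283. It starts between -1.0 and 1.0, needs about 2 N at the sleeve and stays where it is left.
- brake (a joint): Brake lever angle, rad: 0 = fully down, brake on (lever dips 0.3 rad below level); 1.0 = fully up, brake released. Stays where it is left (about 1 N at the knob).
- brake_knob (a point): Centre of the red ball knob, 20 mm in diameter, at the end of the brake lever (48 mm above the desk when down, about 106 mm when up). The lever swings in the mill's x-z plane and points to the mill's -x; the knob is 62 mm from the pivot.
- brake_hinge (a point): Pivot of the brake lever, 66 mm above the desk, 86 mm along the mill's -y from the bowl's centre. Its axes are the mill's; the lever turns about y.
- mat: Green parking mat for the scoop, fixed, 130 x 130 mm, 3 mm thick; origin at the centre of its underside.
- timer_mid (a point): Lab timer, a bystander, 66 x 62 x 20 mm, its middle.
- coverslip_mid (a point): Small blue and white box, a bystander, 35 x 35 x 21 mm, its middle.
- ball0_center (a point): Centre of a white ceramic grinding ball, 16 mm in diameter, 13 g, slippery and free to roll; seven to nine balls are present.
- ball1_center (a point): Centre of a grinding ball like ball0.
- ball2_center (a point): Centre of a grinding ball like ball0.
- ball3_center (a point): Centre of a grinding ball like ball0.
- ball4_center (a point): Centre of a grinding ball like ball0.
- ball5_center (a point): Centre of a grinding ball like ball0.
- ball6_center (a point): Centre of a grinding ball like ball0.
- ball7_center (a point): Centre of a grinding ball like ball0.
- ball8_center (a point): Centre of a grinding ball like ball0.

How it is judged:
On the way, in this order (a step that is already met when the one before it is completed fails the run):
1. every ball present lies in the mill's bowl, scooped in with the brake lever down (horizontal distance between each of ball0_center, ball1_center, ball2_center, ball3_center, ball4_center, ball5_center, ball6_center, ball7_center, ball8_center and bowl_floor below 0.047 m and z of ball0_center in the frame of bowl_floor between 0 and 0.048 m and z of ball1_center in the frame of bowl_floor between 0 and 0.048 m and z of ball2_center in the frame of bowl_floor between 0 and 0.048 m and z of ball3_center in the frame of bowl_floor between 0 and 0.048 m and z of ball4_center in the frame of bowl_floor between 0 and 0.048 m and z of ball5_center in the frame of bowl_floor between 0 and 0.048 m and z of ball6_center in the frame of bowl_floor between 0 and 0.048 m and z of ball7_center in the frame of bowl_floor between 0 and 0.048 m and z of ball8_center in the frame of bowl_floor between 0 and 0.048 m and value of joint brake below 0.2 rad), for 0.3 s.
2. the brake lever is fully up (value of joint brake above 0.85 rad), for 0.2 s.
3. the crank has made two turns clockwise and its sleeve is still held (value of joint crank above 11.4 rad and contact force between the fingers and sleeve above 0.5 N), for 0.2 s.
4. the brake lever is down again (value of joint brake below 0.15 rad), for 0.2 s.
At the end, for the whole second after the job is handed in: All balls lie in the bowl (within 47 mm of its axis, below the rim); the scoop stands upright (0.12 rad) on the green mat, handle within 60 mm of its centre; brake lever down (under 0.15 rad); crank turned two turns clockwise (reads over 11.3 rad) and at rest (horizontal distance between each of ball0_center, ball1_center, ball2_center, ball3_center, ball4_center, ball5_center, ball6_center, ball7_center, ball8_center and bowl_floor below 0.047 m and z of ball0_center in the frame of bowl_floor between 0 and 0.048 m and z of ball1_center in the frame of bowl_floor between 0 and 0.048 m and z of ball2_center in the frame of bowl_floor between 0 and 0.048 m and z of ball3_center in the frame of bowl_floor between 0 and 0.048 m and z of ball4_center in the frame of bowl_floor between 0 and 0.048 m and z of ball5_center in the frame of bowl_floor between 0 and 0.048 m and z of ball6_center in the frame of bowl_floor between 0 and 0.048 m and z of ball7_center in the frame of bowl_floor between 0 and 0.048 m and z of ball8_center in the frame of bowl_floor between 0 and 0.048 m and horizontal distance between scoop_grip and mat below 0.06 m and angle between scoop_grip's own z axis and vertical below 0.12 rad and height (world z) of scoop_nose between -0.002 and 0.01 m and value of joint brake below 0.15 rad and value of joint crank above 11.3 rad and velocity of joint crank below 0.1 rad/s and linear speed of scoop below 0.03 m/s); the robot touches nothing.
It fails at once if a ball is touched by the fingers (contact force between the fingers and ball0 above 0.3 N or contact force between the fingers and ball1 above 0.3 N or contact force between the fingers and ball2 above 0.3 N or contact force between the fingers and ball3 above 0.3 N or contact force between the fingers and ball4 above 0.3 N or contact force between the fingers and ball5 above 0.3 N or contact force between the fingers and ball6 above 0.3 N or contact force between the fingers and ball7 above 0.3 N or contact force between the fingers and ball8 above 0.3 N).
It fails at once if the crank is turned with the brake down (value of joint brake below 0.25 rad and (velocity of joint crank above 0.8 rad/s or velocity of joint crank below -0.8 rad/s)).
It fails at once if a bystander is pushed more than 30 mm (distance of any of timer_mid, coverslip_mid from where it was at the start of the episode above 0.03 m).
Of ball6, ball7, ball8 only 1 to 3 are there at a start; the rules pass over those that are not, and their reading is None.
At some moment in a run one of scoop may be knocked a few centimetres aside while the robot is not near it.
It also fails if it takes over 210 s, if anything falls off the work surface, if the arm or the gripper's body presses on something with over 40 N, if the wrist force passes 120 N, or if a joint passes its speed limit or range.

## Robot

A 6-joint arm with a two-finger parallel gripper is mounted at the origin on a cart in front of the work surface, level with it; the furniture and walls round the work are solid. World frame = base frame: x ahead of the robot, y to its left, z up, the work surface at z = 0. Lengths are in m, angles in rad, forces in N, time in s.
With the tool pointing down it reaches from about 0.225 to 0.875 m from the base axis. Payload 3.4 kg.
Tool frame: the origin (TCP) lies at the very end of the fingers, on their centre line; the grasp point (between the pads) lies 19 mm behind it; z points along the fingers, y is the direction in which the jaws open and shut (so a half turn about z gives the same grasp; the last joint's range is limited). The gripper opens to 85 mm and grips with 20 to 120 N. Pads are 22 mm wide; open, the fingers measure 114 mm over their backs; the gripper's body (76 mm by 85 mm) begins 54 mm behind the grasp point. The pads swing forward as they close: fully open they stand 13 mm farther back than shut.
Start: joints at [1.068, 0.276, 1.505, -0, 1.361, -0.121], TCP at [0.214, 0.534, 0.231] pointing down, gripper open.
Joint ranges: [-2.89, 2.89], [-0.75, 2.08], [0.22, 2.7], [-1.18, 4.32], [0.11, 2.71], [-2.7, 2.7]. Speed limits (rad/s): [2.57, 2.57, 3.14, 3.14, 3.14, 3.14].

## Interface

Orientations are given as a unit quaternion [w, x, y, z].
In Python, from rig import get_state, get_image, calibration, sign_off gives the robot as it stands. The module is installed in compiled form; this text tells all that it offers.
- The arm moves only by the tool drive_tool, never from a script. Its argument "targets" is one flat list of numbers, 7 for each row, row after row: the turn, a rotation vector about the tool's x, y, z in degrees, then the shift along the tool's x, y, z in mm, then the opening, from 0 (shut) to 1 (fully open). In form: [wx, wy, wz, tx, ty, tz, fingers, wx, wy, wz, tx, ty, tz, fingers, ...]. A call has 1 to 12 rows; each row shifts and turns the commanded pose from where the row before left it, along the tool's axes as they then stand; what a row does not reach is not made up. A row lasts 1/8 s, in which the tool goes at most 62.5 mm and 10.7 degrees, less where a joint would pass 70% of its speed; a pose out of reach is approached as far as the arm can. A call is refused whole if a number of a shift passes 62.5 or a number of a turn 10.7, either way. A call with a gripper value outside its range is refused whole. The fingers move at their own pace and stop on an object; "grip_force" is the grip in N (left out, the last holds). Time passes only in rows, so rows that do not move let the fingers close. It gives the time, the measured TCP pose, the force and the opening at its end, in the units of the state.
- get_state(): the state, without advancing time (a new reading comes with each control period).
- get_image(name): name is "side" or "top" or "wrist"; returns the picture (384x512x3 uint8, red, green, blue); there is no depth.
- calibration(name): a dict with "mtx" (3x3 intrinsics, pixels), "world_to_cam" (4x4, takes a point from world to camera coordinates); the wrist camera has in their place "hand_eye" (4x4, takes a point from camera to tool coordinates, whose origin is the TCP and whose axes are the flange's). Camera axes: x right, y down, z forward; pixel columns grow to the right and rows downward; lengths in m; the calibration is good to about 2 mm. A picture is of the moment at which its call begins: read the wrist's pose just before it. calibration takes no time and is no camera call.
- sign_off(): hands the job in, once; it reports no verdict.
The state is a dict: "clock": time; "qpos": joint angles; "qd": joint speeds; "effort": joint torques, N m; "position": TCP position; "ee_rot": TCP orientation; "contact_force": force on the tool from outside, world axes, zero at the start; "moment": the same for the moment, N m; "width": finger opening in m.
Only numpy, scipy, OpenCV 4.12 (cv2) and the standard library are available. Lean on these libraries where they do the work, as an engineer would, in place of code of your own. Each camera call takes 0.05 s, during which the arm holds its last target.

## Working session

There is one attempt and no reset: what is moved stays moved. The work goes in short steps, Python scripts to look and compute and a tool call to move; the robot and the scene stay as the last step left them, time stands still between calls to the robot, and variables do not carry over. Pictures are saved under pics/ and viewed, and the job is handed in when it is done.

Besides the shell and the picture viewer there is one more tool, called by a JSON object that holds its "op" and its "data". drive_tool: Moves the arm, as the interface text tells. Its arguments: {"type":"object","properties":{"targets":{"type":"array"},"grip_force":{"type":"number"}},"required":["targets"]}

```bash
mkdir -p pics
python3 - <<'E'
from rig import *
import cv2,numpy as np
s=get_state();print(s)
for n in ["side","top","wrist"]:
    im=get_image(n);cv2.imwrite(f"pics/a_{n}.png",cv2.cvtColor(im,cv2.COLOR_RGB2BGR))
    print(n,calibration(n))
E
```

```text
{'clock': 0.0, 'qpos': array([ 1.06797804e+00,  2.76609007e-01,  1.50615009e+00, -1.74792478e-05,
        1.36071653e+00, -1.21015536e-01]), 'qd': array([-0.00145819,  0.00218909, -0.00216431, -0.00162513,  0.00205179,
       -0.00050308]), 'effort': array([-3.43342814e-03, -4.16788709e+01, -2.45800495e+01, -5.93080986e-04,
        1.10024930e-02,  6.09719422e-06]), 'position': array([0.21399719, 0.53311004, 0.23042498]), 'ee_rot': array([-2.80792865e-04,  1.89742091e-01,  9.81833516e-01, -8.98677956e-04]), 'contact_force': array([ 0.7298534 , -0.46493656,  0.32238515]), 'moment': array([-0.00824926, -0.05218529, -0.04504969]), 'width': 0.08576593386720063}
side {'mtx': array([[366.39342814,   0.        , 252.95809282],
       [  0.        , 366.39342814, 190.10761535],
       [  0.        ,   0.        ,   1.        ]]), 'world_to_cam': array([[ 0.88248721, -0.47001102,  0.01749188, -0.47445045],
       [-0.21878367, -0.44313914, -0.86934539,  0.26457756],
       [ 0.41635325,  0.76335925, -0.49389536,  0.71599903],
       [ 0.        ,  0.        ,  0.        ,  1.        ]])}
top 
[... 247 characters left out ...]
[-0.99074192,  0.02412495, -0.13359801,  0.56935296],
       [ 0.13396051,  0.01408596, -0.99088656,  1.3310349 ],
       [ 0.        ,  0.        ,  0.        ,  1.        ]])}
wrist {'mtx': array([[317.16099869,   0.        , 258.76904759],
       [  0.        , 317.16099869, 193.3614979 ],
       [  0.        ,   0.        ,   1.        ]]), 'hand_eye': array([[-2.34788248e-05, -9.52243769e-01, -3.05338835e-01,
         7.94998138e-02],
       [ 9.99999461e-01,  2.94643135e-04, -9.95781952e-04,
         3.78638655e-04],
       [ 1.03819315e-03, -3.05338694e-01,  9.52243248e-01,
        -1.44014125e-01],
       [ 0.00000000e+00,  0.00000000e+00,  0.00000000e+00,
         1.00000000e+00]])}
```

View pics/a_top.png

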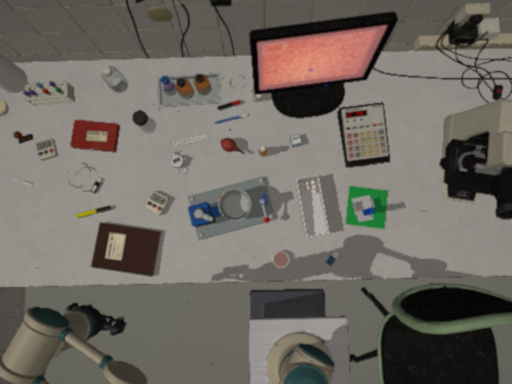

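View pics/a_side.png

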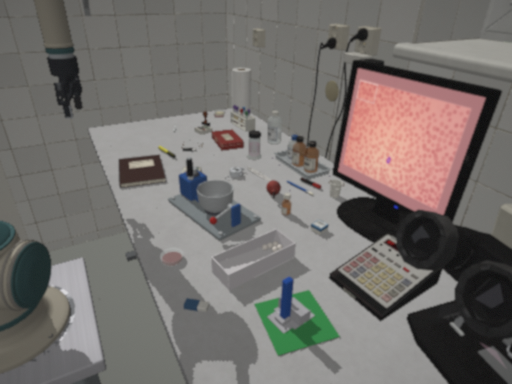

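View pics/a_wrist.png

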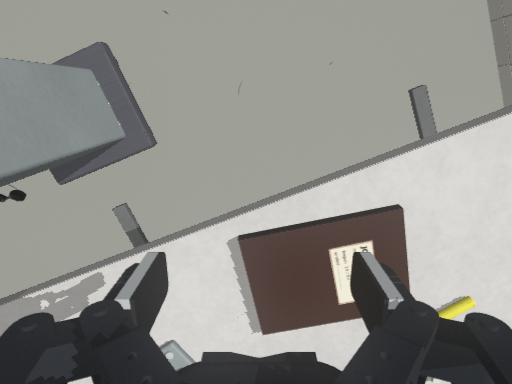

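```bash
cat > h.py <<'E'
from rig import *
import cv2,numpy as np
from scipy.spatial.transform import Rotation as R
def pose():
    s=get_state();q=s['ee_rot'];T=np.eye(4);T[:3,:3]=R.from_quat([q[1],q[2],q[3],q[0]]).as_matrix();T[:3,3]=s['position'];return T,s
def cam(n,T=None):
    c=calibration(n);K=c['mtx']
    W=c['world_to_cam'] if n!='wrist' else np.linalg.inv(T@c['hand_eye'])
    return K,W
def shot(n,name,crop=None,sc=1):
    T,s=pose();im=get_image(n);K,W=cam(n,T)
    np.savez(f'pics/{name}.npz',im=im,K=K,W=W)
    o=im[...,::-1]
    if crop: x0,y0,x1,y1=crop;o=o[y0:y1,x0:x1]
    if sc!=1:o=cv2.resize(o,None,fx=sc,fy=sc,interpolation=cv2.INTER_CUBIC)
    cv2.imwrite(f'pics/{name}.png',o);return im,K,W
def load(name):
    d=np.load(f'pics/{name}.npz');return d['im'],d['K'],d['W']
def ray(K,W,uv):
    d=np.linalg.inv(K)@np.array([uv[0],uv[1],1.]);Ri=W[:3,:3].T;return -Ri@W[:3,3],Ri@d
def onz(K,W,uv,z):
    c,d=ray(K,W,uv);t=(z-c[2])/d[2];return c+t*d
def proj(K,W,p):
    q=W[:3,:3]@np.asarray(p)+W[:3,3];u=K@q;return u[:2]/u[2]
def tri(l):
    A=np.zeros((3,3));b=np.zeros(3)
    for K,W,uv in l:
        c,d=ray(K,W,uv);d=d/np.linalg.norm(d);P=np.eye(3)-np.outer(d,d);A+=P;b+=P@c
    return np.linalg.solve(A,b)
def tool(p): # world point -> tool coords mm
    T,s=pose();return (np.linalg.inv(T)@np.append(p,1))[:3]*1000
E
python3 - <<'E'
from h import *
im,K,W=shot('top','b_top',(180,160,420,280),3)
for n,uv,z in [('bowl',(235,205),.084),('knob',(267,220),.048),('tray top-left',(298,178),.046),('tray tr',(326,176),.046),('tray bl',(307,236),.046),('tray br',(339,232),.046),('mat1',(348,187),.003),('m2',(388,190),.003),('m3',(386,228),.003),('m4',(347,224),.003),('column',(203,213),.1),('scoop handle',(370,211),.1),('cover',(331,260),.02),('timer',(157,202),.02)]:
    print(n,onz(K,W,uv,z).round(3))
E
```

```text
bowl [0.511 0.194 0.084]
knob [0.464 0.094 0.048]
tray top-left [ 0.599 -0.011  0.046]
tray tr [ 0.603 -0.103  0.046]
tray bl [ 0.41  -0.033  0.046]
tray br [ 0.42  -0.136  0.046]
mat1 [ 0.571 -0.181  0.003]
m2 [ 0.557 -0.314  0.003]
m3 [ 0.431 -0.299  0.003]
m4 [ 0.447 -0.171  0.003]
column [0.487 0.293 0.1  ]
scoop handle [ 0.481 -0.225  0.1  ]
cover [ 0.331 -0.111  0.02 ]
timer [0.533 0.458 0.02 ]
```

View pics/b_top.png

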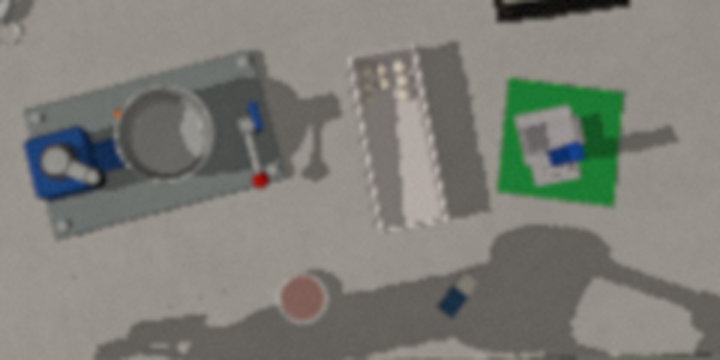

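```bash
cat >> h.py <<'E'
def pose_T(p,yaw,tilt=0):
    """tool down, tool x at world yaw deg; tilt = extra rot about tool y (deg)"""
    c,s=np.cos(np.radians(yaw)),np.sin(np.radians(yaw))
    X=np.array([c,s,0]);Z=np.array([0,0,-1.]);Y=np.cross(Z,X)
    T=np.eye(4);T[:3,:3]=np.c_[X,Y,Z]@R.from_euler('y',tilt,degrees=True).as_matrix();T[:3,3]=p;return T
def delta(T2,T1=None):
    if T1 is None:T1,_=pose()
    D=np.linalg.inv(T1)@T2
    return R.from_matrix(D[:3,:3]).as_rotvec(degrees=True).round(2),(D[:3,3]*1000).round(1)
def rows(T2,n,f,T1=None,dec=1):
    """n equal-ish rows world-straight path, with rounding fed back"""
    if T1 is None:T1,_=pose()
    C=T1.copy();rv=R.from_matrix(T1[:3,:3].T@T2[:3,:3]).as_rotvec();out=[]
    for i in range(1,n+1):
        G=np.eye(4);G[:3,:3]=T1[:3,:3]@R.from_rotvec(rv*i/n).as_matrix();G[:3,3]=T1[:3,3]+(T2[:3,3]-T1[:3,3])*i/n
        w,t=delta(G,C);w=w.round(dec)+0.;t=t.round(dec)+0.
        D=np.eye(4);D[:3,:3]=R.from_rotvec(w,degrees=True).as_matrix();D[:3,3]=t/1000;C=C@D
        out+=list(w)+list(t)+[f]
    print(','.join('%g'%v for v in out));return C
E
python3 - <<'E'
from h import *
rows(pose_T([.5,-.1,.28],180),12,1)
E
```

```text
0,0,-1.8,-41.8,-40.1,-4.1,1,0,0,-1.8,-40.5,-41.4,-4,1,0,0,-1.9,-39.1,-42.6,-4.1,1,0,0,-1.8,-37.8,-44,-4,1,0,0,-1.8,-36.3,-45.1,-4.1,1,0,0,-1.8,-34.9,-46.2,-4.1,1,0,0,-1.9,-33.5,-47.2,-4,1,0,0,-1.8,-31.8,-48.4,-4.1,1,0,0,-1.8,-30.3,-49.3,-4.1,1,0,0,-1.8,-28.8,-50.3,-4,1,0,0,-1.8,-27.2,-51.2,-4.1,1,-0.1,0,-1.9,-25.5,-51.9,-4,1
```

{"op": "drive_tool", "data": {"targets": [0,0,-1.8,-42,-40,-4,1,0,0,-1.8,-40,-41,-4,1,0,0,-1.8,-39,-43,-4,1,0,0,-1.8,-38,-44,-4,1,0,0,-1.8,-36,-45,-4,1,0,0,-1.8,-35,-46,-4,1,0,0,-1.8,-33,-47,-4,1,0,0,-1.8,-32,-48,-4,1,0,0,-1.8,-30,-49,-4,1,0,0,-1.8,-29,-50,-4,1,0,0,-1.8,-27,-51,-4,1,0,0,-1.8,-26,-52,-4,1]}}

```text
clock: 1.7
position: [0.4991, -0.1003, 0.2794]
ee_rot: [0.0, 0.002, 1.0, 0.0]
contact_force: [1.0, 0.5, -0.5]
width: 0.0859
```

Run:
```python
from h import *
im,K,W=shot('wrist','c_w')
T,s=pose();print(T.round(3),s['clock'])
```

```text
[[-1.     0.007  0.004  0.503]
 [ 0.007  1.    -0.008 -0.108]
 [-0.004 -0.008 -1.     0.279]
 [ 0.     0.     0.     1.   ]] 1.75
```

View pics/c_w.png

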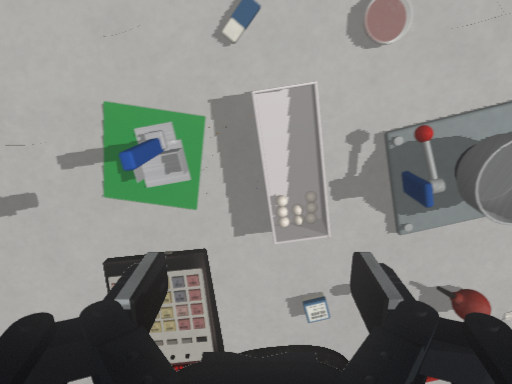

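Run:
```python
from h import *
T,s=pose();print(T.round(3),s['clock'])
im,K,W=shot('wrist','d_w',(90,70,350,260),3)
```

```text
[[-1.     0.007  0.004  0.503]
 [ 0.007  1.    -0.008 -0.108]
 [-0.004 -0.008 -1.     0.279]
 [ 0.     0.     0.     1.   ]] 1.75
```

View pics/d_w.png

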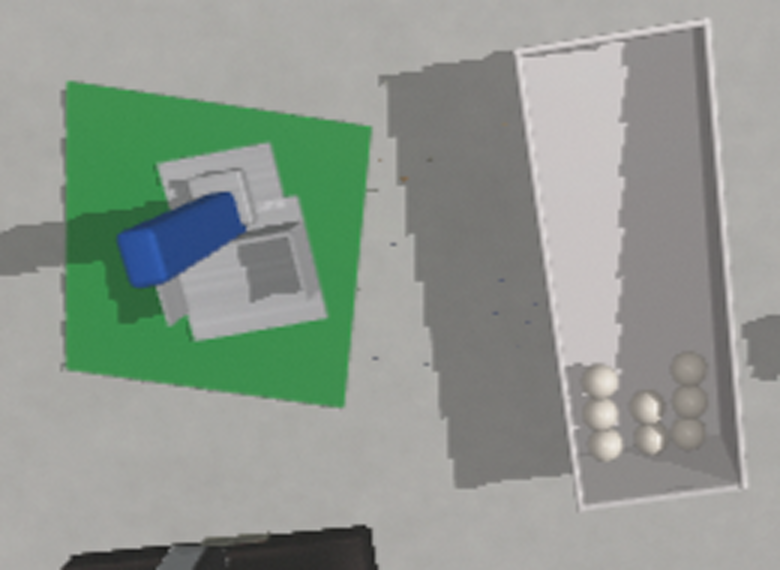

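{"op": "drive_tool", "data": {"targets": [0,0,0,0,0,0,1,0,0,0,0,0,0,1,0,0,0,0,0,0,1]}}

```text
clock: 2.17
position: [0.4982, -0.0971, 0.2795]
ee_rot: [0.0, 0.002, 1.0, 0.0]
contact_force: [-0.0, -0.2, -0.3]
width: 0.0856
```

Run:
```python
from h import *
T,s=pose();print(T.round(4),s['clock'],s['contact_force'])
im,K,W=shot('wrist','e_w',(90,70,350,260),3)
hsv=cv2.cvtColor(im,cv2.COLOR_RGB2HSV)
b=((hsv[...,0]>105)&(hsv[...,0]<128)&(hsv[...,1]>130)&(hsv[...,2]>60)).astype(np.uint8)
b[:, :100]=0;b[:,200:]=0;b[:110]=0;b[190:]=0
c=max(cv2.findContours(b,0,2)[0],key=cv2.contourArea);print('blue',cv2.contourArea(c),cv2.minAreaRect(c))
print(cv2.approxPolyDP(c,2,True)[:,0])
g=((hsv[...,0]>45)&(hsv[...,0]<80)&(hsv[...,1]>120)).astype(np.uint8)
c=max(cv2.findContours(g,0,2)[0],key=cv2.contourArea);q=cv2.approxPolyDP(cv2.convexHull(c),8,True)[:,0];P=np.array([onz(K,W,p,.003) for p in q]);print('mat',q,P.round(4),P.mean(0))
f=lambda x,y:(90+x/3-.33,70+y/3-.33)
for n,p,z in [('top',(144,258),.109),('nL',(195,340),.004),('nR',(327,317),.004),('hL',(157,162),.004),('hR',(270,143),.004)]:
    print(n,onz(K,W,f(*p),z).round(4))
```

```text
[[-1.000e+00  3.000e-03  1.000e-04  4.982e-01]
 [ 3.000e-03  1.000e+00  3.000e-04 -9.710e-02]
 [-1.000e-04  3.000e-04 -1.000e+00  2.795e-01]
 [ 0.000e+00  0.000e+00  0.000e+00  1.000e+00]] 2.175 [-0.03941758 -0.23077107 -0.30584538]
blue 730.0 ((139.40264892578125, 154.46018981933594), (20.318023681640625, 43.64061737060547), 67.2490234375)
[[157 140]
 [150 139]
 [117 154]
 [122 169]
 [131 169]
 [161 151]]
mat [[103 102]
 [202 117]
 [194 208]
 [103 196]] [[ 0.4307 -0.295   0.003 ]
 [ 0.4497 -0.1698  0.003 ]
 [ 0.575  -0.1884  0.003 ]
 [ 0.5568 -0.3143  0.003 ]] [ 0.503082   -0.24185609  0.003     ]
top [ 0.4796 -0.218   0.109 ]
nL [ 0.5379 -0.2398  0.004 ]
nR [ 0.5272 -0.1787  0.004 ]
hL [ 0.4579 -0.248   0.004 ]
hR [ 0.45   -0.1985  0.004 ]
```

View pics/e_w.png

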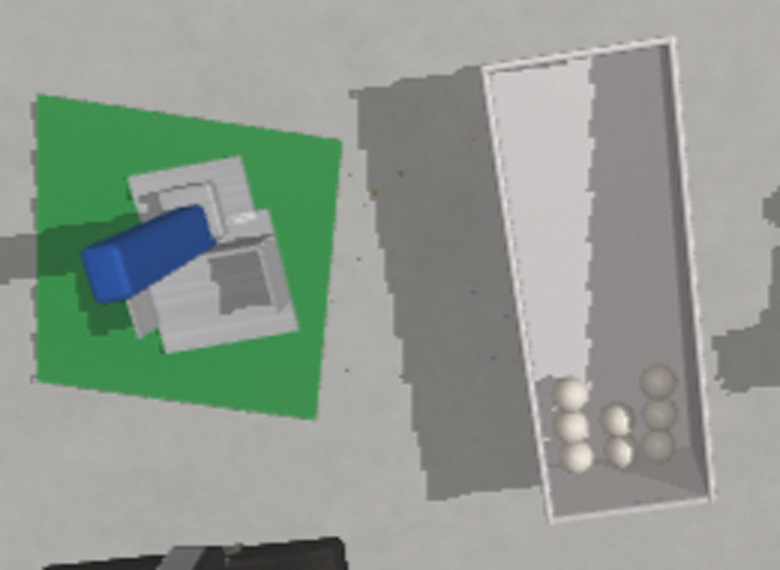

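Run:
```python
from h import *
im,K,W=load('e_w')
f=lambda x,y:(90+x/3-.33,70+y/3-.33)
r={}
for n,p,z in [('top',(108,273),.109),('nL',(167,353),.004),('nR',(298,328),.004),('hL',(130,178),.004),('hR',(240,157),.004),('tHL',(483,66),.046),('tHR',(674,38),.046),('tLR',(714,500),.046),('tLL',(550,523),.046)]:
    r[n]=onz(K,W,f(*p),z);print(n,r[n].round(4))
n=(r['nL']+r['nR'])/2;h=(r['hL']+r['hR'])/2;d=n-h;print('scoop len(80)',np.linalg.norm(d),np.linalg.norm(r['nL']-r['nR']),'yaw',np.degrees(np.arctan2(d[1],d[0])),'axis',h+d*26/80)
lo=(r['tLL']+r['tLR'])/2;hi=(r['tHL']+r['tHR'])/2;d=lo-hi;print('tray',lo,hi,np.linalg.norm(d),np.degrees(np.arctan2(d[1],d[0])),np.linalg.norm(r['tLL']-r['tLR']),np.linalg.norm(r['tHL']-r['tHR']))
```

```text
top [ 0.4846 -0.2307  0.109 ]
nL [ 0.5441 -0.2533  0.004 ]
nR [ 0.5323 -0.1922  0.004 ]
hL [ 0.4647 -0.2605  0.004 ]
hR [ 0.4559 -0.2119  0.004 ]
tHL [ 0.4188 -0.1055  0.046 ]
tHR [ 0.409  -0.0339  0.046 ]
tLR [ 0.599  -0.0069  0.046 ]
tLL [ 0.6099 -0.0782  0.046 ]
scoop len(80) 0.07911311268697314 0.06225038493629995 yaw 9.778974085969203 axis [ 0.48559033 -0.2318524   0.004     ]
tray [ 0.60444997 -0.04251575  0.046     ] [ 0.41387892 -0.06968269  0.046     ] 0.19249771393572915 8.113161546904845 0.07211242631897274 0.07230682387526911
```

{"op": "drive_tool", "data": {"targets": [0,0,10,0,0,0,1,0,0,10,0,0,0,1,0,0,10,0,0,0,1,0,0,10,0,0,0,1,0,0,10,0,0,0,1,0,0,10,0,0,0,1,0,0,10,0,0,0,1,0,0,10,0,0,0,1,0,0,10,0,0,0,1,0,0,10,0,0,0,1,0,0,10,0,0,0,1,0,0,10,0,0,0,1]}}

```text
clock: 3.72
position: [0.4985, -0.0976, 0.2795]
ee_rot: [0.0, 0.868, 0.496, 0.0]
contact_force: [-0.3, -0.3, 0.3]
width: 0.0855
```

{"op": "drive_tool", "data": {"targets": [0,0,10,0,0,0,1,0,0,10,0,0,0,1,0,0,10,0,0,0,1,0,0,10,0,0,0,1,0,0,10,0,0,0,1,0,0,0,-9,32.5,27,1,0,0,0,-9,32.5,27,1,0,0,0,-9,32.5,27,1,0,0,0,-9,32.5,27,1,0,0,0,0,0,0,1,0,0,0,0,0,0,1,0,0,0,0,0,0,1]}}

```text
clock: 5.22
position: [0.4859, -0.2317, 0.1725]
ee_rot: [0.0, 0.996, 0.085, 0.001]
contact_force: [-0.3, -0.2, -0.2]
width: 0.0856
```

Run:
```python
from h import *
im,K,W=shot('wrist','f_w')
T,s=pose();print(T.round(3),s['clock'],s['qpos'].round(2))
for uv,p in [('grip',[.485,-.231,.109])]: print(proj(K,W,p))
w,t=delta(pose_T([.485,-.231,.069],10));print(w,t)
```

```text
[[ 0.985  0.17   0.002  0.486]
 [ 0.17  -0.985 -0.001 -0.232]
 [ 0.002  0.001 -1.     0.172]
 [ 0.     0.     0.     1.   ]] 5.275 [-0.57  0.26  1.68  0.    1.2   0.82]
[258.57851209 209.10989553]
[ 0.06 -0.1  -0.19] [ -0.9  -1.  103.4]
```

View pics/f_w.png

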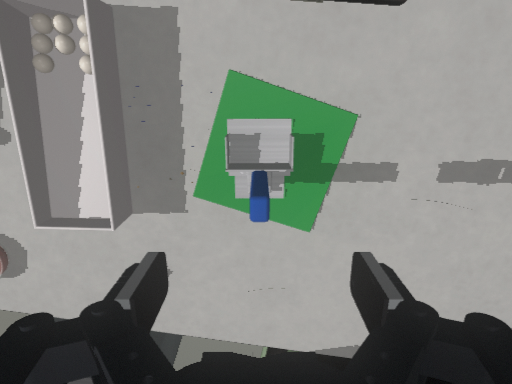

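{"op": "drive_tool", "data": {"targets": [0,0,0,0,0,26,1,0,0,0,0,0,26,1,0,0,0,0,0,26,1,0,0,0,-1,-1,25,1,0,0,0,0,0,0,1,0,0,0,0,0,0,0,0,0,0,0,0,0,0,0,0,0,0,0,0,0,0,0,0,0,0,0,0,0,0,0,0,0,0,0,0,0,0,0,0,0,0], "grip_force": 80}}

```text
clock: 6.65
position: [0.4844, -0.2321, 0.0689]
ee_rot: [0.0, 0.996, 0.085, 0.0]
contact_force: [-0.0, -0.0, 4.6]
width: 0.0128
```

Run:
```python
from h import *
im,K,W=shot('wrist','g_w')
T,s=pose();print(T.round(3),s['clock'],s['width'],s['contact_force'])
```

```text
[[ 0.986  0.169  0.001  0.484]
 [ 0.169 -0.986 -0.001 -0.232]
 [ 0.001  0.001 -1.     0.069]
 [ 0.     0.     0.     1.   ]] 6.7 0.013313330802950222 [-0.71543602  0.57725242  4.64450799]
```

View pics/g_w.png

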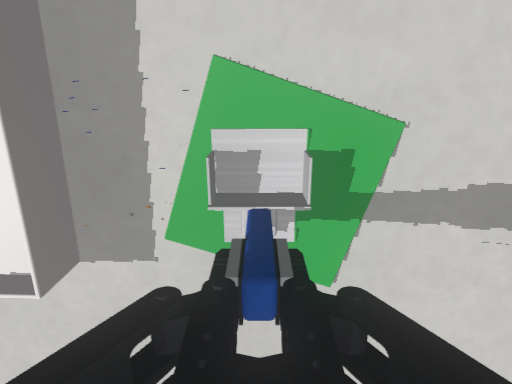

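```bash
cat >> h.py <<'E'
NOSE=np.array([.054,0,.066])
def scoopT(L,yaw,tilt):
    T=pose_T([0,0,0],yaw,tilt);T[:3,3]=np.asarray(L)-T[:3,:3]@NOSE;return T
def lip():
    T,s=pose();return (T@np.append(NOSE,1))[:3]
E
python3 - <<'E'
from h import *
im,K,W=load('g_w')
T,s=pose()
for p in [(54,-31,66),(54,31,66),(11,-31,36),(11,31,36),(-26,-25,66),(-26,25,66)]:
    print(p,proj(K,W,(T@np.append(np.array(p)/1000,1))[:3]).round(1))
print(T[:3,3])
T1=T.copy();T1[2,3]+=.1
u=np.array([np.cos(np.radians(8.1)),np.sin(np.radians(8.1)),0])
low=np.array([.5935,-.0441,.006])
L=low-.085*u;L[2]=.075
rows(scoopT(L,8.1,-5.7),8,0,T1)
E
```

```text
(54, -31, 66) [212.6 129. ]
(54, 31, 66) [307.5 129. ]
(11, -31, 36) [208.9 206.7]
(11, 31, 36) [311.5 206.7]
(-26, -25, 66) [225.7 240.1]
(-26, 25, 66) [294.2 240.1]
[ 0.48446338 -0.23216258  0.06885823]
0,-0.7,0.2,0.9,-21.3,2.8,0,0,-0.7,0.2,0.8,-21.4,2.9,0,0,-0.8,0.2,0.8,-21.3,2.8,0,0.1,-0.7,0.2,0.8,-21.4,2.8,0,0,-0.7,0.2,0.7,-21.3,2.8,0,0,-0.7,0.2,0.7,-21.4,2.8,0,0,-0.7,0.2,0.7,-21.3,2.9,0,0,-0.8,0.2,0.6,-21.4,2.8,0
```

{"op": "drive_tool", "data": {"targets": [0,0,0,0,0,-25,0,0,0,0,0,0,-25,0,0,0,0,0,0,-25,0,0,0,0,0,0,-25,0,0,-0.7,0.2,0.9,-21.3,2.8,0,0,-0.7,0.2,0.8,-21.3,2.8,0,0,-0.7,0.2,0.8,-21.3,2.8,0,0,-0.7,0.2,0.8,-21.3,2.8,0,0,-0.7,0.2,0.7,-21.3,2.8,0,0,-0.7,0.2,0.7,-21.3,2.8,0,0,-0.7,0.2,0.7,-21.3,2.8,0,0,-0.8,0.2,0.6,-21.4,2.8,0]}}

```text
clock: 8.2
position: [0.4615, -0.0618, 0.1449]
ee_rot: [0.004, 0.996, 0.071, -0.05]
contact_force: [-0.4, 0.2, -1.3]
width: 0.0136
```

{"op": "drive_tool", "data": {"targets": [0,0,0,0,0,0,0,0,0,0,0,0,0,0]}}

```text
clock: 8.45
position: [0.4622, -0.063, 0.1453]
ee_rot: [0.004, 0.996, 0.071, -0.05]
contact_force: [-0.6, 0.3, -2.1]
width: 0.013
```

Run:
```python
from h import *
im,K,W=shot('wrist','i_w',(90,0,430,300),2)
T,s=pose();print(T.round(4),s['clock'],s['width'],lip())
```

```text
[[ 0.9851  0.1411 -0.0981  0.4623]
 [ 0.1403 -0.99   -0.0157 -0.0632]
 [-0.0993  0.0017 -0.9951  0.1455]
 [ 0.      0.      0.      1.    ]] 8.5 0.01275872904873384 [ 0.50904218 -0.05671173  0.0744538 ]
```

View pics/i_w.png

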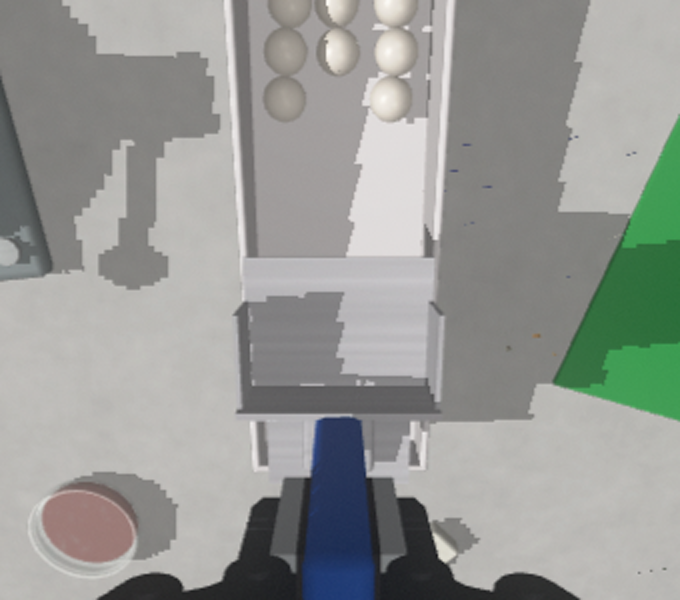

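Run:
```python
from h import *
im,K,W=load('i_w')
o=cv2.resize(im[0:130,195:325,::-1],None,fx=5,fy=4.5,interpolation=cv2.INTER_CUBIC);cv2.imwrite('pics/i_z.png',o)
g=cv2.cvtColor(im,cv2.COLOR_RGB2GRAY)
for v in (20,60,100,120): print(v,g[v,195:225],g[v,300:325])
```

```text
20 [186 186 186 187 187 188 187 187 225 230 220 188 138 117 114 112 113 113
 114 130 152 159 158 160 159 158 157 149 129 126] [160 160 160 160 150 119 167 185 184 183 183 183 212 227 224 208 158 132
 129 129 131 130 130 131 131]
60 [131 133 133 131 130 173 185 186 187 187 190 223 223 207 161 122 114 113
 114 113 113 138 155 157 159 158 157 158 158 158] [222 221 221 203 187 185 184 186 184 182 223 229 219 185 135 129 131 131
 132 132 131 132 131 130 131]
100 [184 185 185 186 185 184 185 184 183 182 182 182 182 223 228 219 176 126
 115 115 115 115 122 148 156 156 157 155 156 156] [221 215 192 185 186 184 184 186 222 225 211 157 133 133 132 134 133 133
 132 132 132 132 132 132 132]
120 [187 188 187 188 188 188 189 188 188 189 188 187 188 186 209 225 221 185
 133 115 115 115 115 130 151 156 156 156 156 155] [200 186 135 106 106 107 113 142 156 155 131 127 130 129 130 130 129 129
 129 128 129 131 131 129 131]
```

View pics/i_z.png

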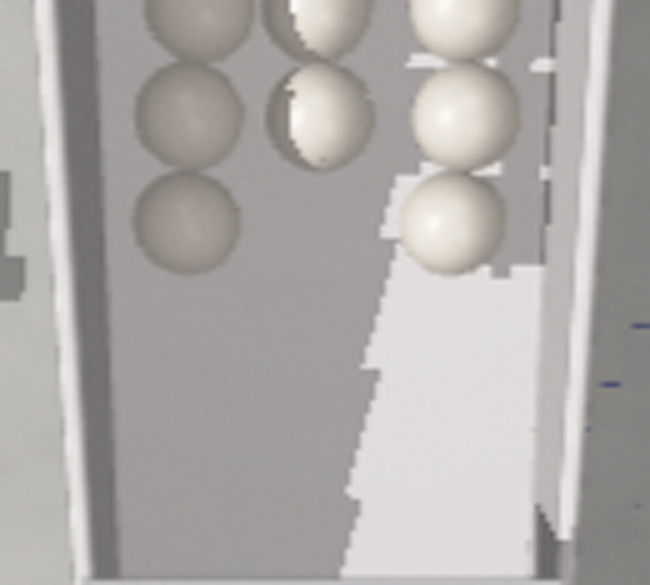

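Run:
```python
from h import *
im,K,W=load('i_w')
T,s=pose();Ri=np.linalg.inv(T)
for v,a,b in [(20,202.6,315.8),(60,205.6,313.5),(100,207.6,311.3)]:
    A=onz(K,W,(a,v),.046);B=onz(K,W,(b,v),.046);M=(A+B)/2
    print(v,M.round(4),np.linalg.norm(A-B).round(4),'lip-frame lateral mm',((Ri@np.append(M,1))*1000).round(1))
# balls
f=lambda x,y:(195+x/5-.4,y/4.5-.4)
low=np.array([.5935,-.0441])
u=np.array([np.cos(np.radians(8.1)),np.sin(np.radians(8.1))]);n=np.array([-u[1],u[0]])
for p in [(190,118),(187,222),(320,115),(465,118),(452,222)]:
    z=.018
    for _ in range(4):
        P=onz(K,W,f(*p),z);sd=-(P[:2]-low)@u;z=.006+.1*sd+.008
    print('ball s',(sd*1000).round(1),'lat',((P[:2]-low)@n*1000).round(1))
```

```text
20 [ 0.5732 -0.0468  0.046 ] 0.0738 lip-frame lateral mm [ 1.214e+02 -8.000e-01  8.790e+01  1.000e+03]
60 [ 0.5494 -0.0505  0.046 ] 0.0737 lip-frame lateral mm [ 9.75e+01 -5.00e-01  9.03e+01  1.00e+03]
100 [ 0.5233 -0.0542  0.046 ] 0.0742 lip-frame lateral mm [ 7.12e+01 -5.00e-01  9.29e+01  1.00e+03]
ball s 21.6 lat 19.7
ball s 37.2 lat 20.6
ball s 21.2 lat 0.5
ball s 21.6 lat -21.0
ball s 37.2 lat -19.4
```

{"op": "drive_tool", "data": {"targets": [0,0,0.2,5,-0.6,14,0,0,0,0,5,0,14,0,0,0,0,5,0,14,0,0,0,0,4,0,13,0,0,0,0,0,0,0,0]}}

```text
clock: 9.12
position: [0.4747, -0.06, 0.0876]
ee_rot: [0.004, 0.996, 0.069, -0.051]
contact_force: [0.1, 0.3, -0.6]
width: 0.0129
```

{"op": "drive_tool", "data": {"targets": [0,0,0,0,0,1,0,0,0,0,0,0,1,0,0,0,0,0,0,1,0]}}

```text
clock: 9.5
position: [0.4754, -0.0603, 0.0864]
ee_rot: [0.004, 0.996, 0.069, -0.049]
contact_force: [0.3, -0.2, -1.2]
width: 0.0132
```

{"op": "drive_tool", "data": {"targets": [0,0,0,0,0,1,0,0,0,0,0,0,0,0]}}

```text
clock: 9.75
position: [0.4751, -0.0603, 0.0851]
ee_rot: [0.004, 0.996, 0.069, -0.049]
contact_force: [-0.5, 0.4, -0.8]
width: 0.0131
```

Run:
```python
from h import *
im,K,W=shot('wrist','j_w',(90,0,430,300),2)
T,s=pose();print(T.round(4),s['clock'],s['width'],lip(),s['contact_force'])
l=lip();u=np.array([np.cos(np.radians(8.1)),np.sin(np.radians(8.1))]);sd=-(l[:2]-[.5935,-.0441])@u
print(sd,.006+.1*sd)
```

```text
[[ 0.9856  0.138  -0.098   0.4751]
 [ 0.1371 -0.9904 -0.0153 -0.0603]
 [-0.0992  0.0017 -0.9951  0.0851]
 [ 0.      0.      0.      1.    ]] 9.8 0.013099782349149217 [ 0.52185094 -0.05392854  0.01405263] [-0.69785691  0.09641952 -1.3093197 ]
0.07231912044274061 0.013231912044274062
```

View pics/j_w.png

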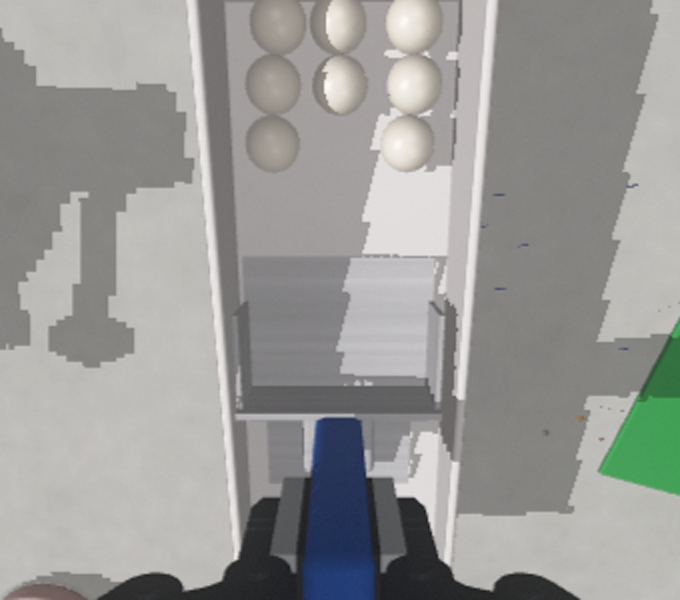

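{"op": "drive_tool", "data": {"targets": [0,0,0,0,-0.5,0.8,0,0,0,0,6,0,0,0,0,0,0,6,0,0,0,0,0,0,6,0,0,0,0,0,0,6,0,0,0,0,0,0,6,0,0,0,0,0,0,6,0,0,0,0,0,0,6,0,0,0,0,0,0,6,0,0,0,0,0,0,6,0,0,0,0,0,0,6,0,0,0,0,0,0,0,0,0,0]}}

```text
clock: 11.3
position: [0.5351, -0.0517, 0.0783]
ee_rot: [0.004, 0.996, 0.069, -0.049]
contact_force: [-0.9, -1.9, 3.8]
width: 0.013
```

```bash
cat >> h.py <<'E'
def trep():
    T,s=pose();l=lip();u=np.array([np.cos(np.radians(8.1)),np.sin(np.radians(8.1))]);sd=-(l[:2]-[.5935,-.0441])@u
    print('clk',s['clock'],'w',s['width'].round(4),'lip',l.round(4),'F',s['contact_force'].round(1),'s',(sd*1000).round(1),'floorz',(6+100*sd).round(1),'pitch',np.degrees(np.arcsin(T[2,0])).round(1))
E
python3 - <<'E'
from h import *
shot('wrist','k_w',(90,0,430,300),2);trep()
E
```

```text
Traceback (most recent call last):
  File "h.py", line 58, in trep
    print('clk',s['clock'],'w',s['width'].round(4),'lip',l.round(4),'F',s['contact_force'].round(1),'s',(sd*1000).round(1),'floorz',(6+100*sd).round(1),'pitch',np.degrees(np.arcsin(T[2,0])).round(1))
                               ^^^^^^^^^^^^^^^^
AttributeError: 'float' object has no attribute 'round'
```

View pics/k_w.png

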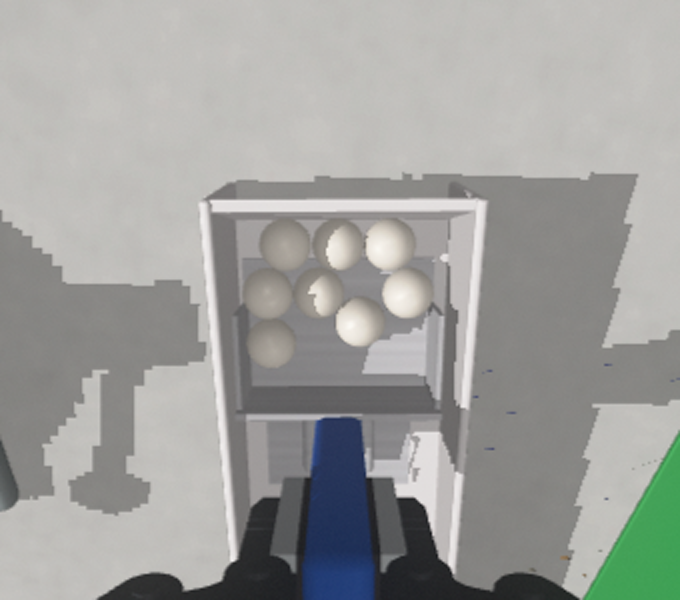

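{"op": "drive_tool", "data": {"targets": [0,0,0,3,0,-0.3,0,0,0,0,3,0,0,0,0,0,0,3,0,0,0,0,0,0,0,0,0,0]}}

```text
clock: 11.85
position: [0.5436, -0.0502, 0.0774]
ee_rot: [0.004, 0.996, 0.069, -0.049]
contact_force: [-0.1, -0.0, 1.4]
width: 0.0128
```

```bash
sed -i "s/s\['width'\].round(4)/round(float(s['width']),4)/" h.py
python3 - <<'E'
from h import *
shot('wrist','l_w',(90,0,430,300),2);trep()
E
```

```text
clk 11.9 w 0.0129 lip [ 0.5905 -0.0438  0.0064] F [0.8 0.1 1.5] s 3.0 floorz 6.3 pitch -5.6
```

View pics/l_w.png

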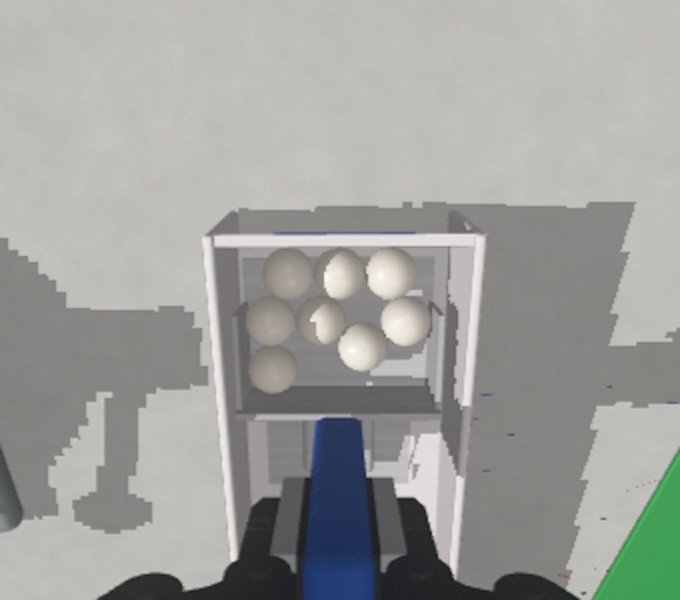

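Run:
```python
from h import *
T,s=pose();yaw=np.degrees(np.arctan2(T[1,0],T[0,0]));print(yaw)
l=lip();low=l.copy()
u=np.array([T[0,0],T[1,0],0]);u/=np.linalg.norm(u)
C=T.copy()
prev=l
th0=-5.6
heelz=l[2]+.080*np.sin(np.radians(5.6))
out=[]
def step(L,th):
    global C
    w,t=delta(scoopT(L,yaw,th),C);w=w.round(1)+0;t=t.round(1)+0
    D=np.eye(4);D[:3,:3]=R.from_rotvec(w,degrees=True).as_matrix();D[:3,3]=t/1000;C=C@D
    return list(w)+list(t)+[0]
for i in range(0,9):
    th=th0+2.5*i
    z=heelz+.0003*2.5*i+.080*np.sin(np.radians(th)) 
    h=z-l[2]
    L=l+u*(.0015+0.2*h);L[2]=z
    out+=step(L,th);print(th,L.round(4))
print(','.join('%g'%v for v in out));out=[]
for i in range(1,9):
    L2=L+np.array([0,0,.012*i])-u*.001*i
    out+=step(L2,th+ (1.5*min(i,3)))
print(','.join('%g'%v for v in out))
```

```text
7.908101295093619
-5.6 [ 0.5919 -0.0436  0.0064]
-3.0999999999999996 [ 0.5928 -0.0434  0.0107]
-0.5999999999999996 [ 0.5936 -0.0433  0.0149]
1.9000000000000004 [ 0.5945 -0.0432  0.0192]
4.4 [ 0.5953 -0.0431  0.0234]
6.9 [ 0.5961 -0.043   0.0276]
9.4 [ 0.597  -0.0429  0.0318]
11.9 [ 0.5978 -0.0427  0.036 ]
14.4 [ 0.5986 -0.0426  0.0401]
0.1,0,0,1.5,0.1,-0.1,0,0,2.5,0,-2.4,0,-1.9,0,0,2.5,0,-2.3,0,-1.8,0,0,2.5,0,-2,0,-1.9,0,0,2.5,0,-1.8,0,-1.8,0,0,2.5,0,-1.7,0,-1.7,0,0,2.5,0,-1.5,0,-1.6,0,0,2.5,0,-1.3,0,-1.6,0,0,2.5,0,-1.2,0,-1.5,0
0,1.5,0,0.3,0,-10.4,0,0,1.5,0,0.7,0,-10.4,0,0,1.5,0,0.9,0,-10.3,0,0,0,0,2.9,0,-11.7,0,0,0,0,2.9,0,-11.7,0,0,0,0,3,0,-11.6,0,0,0,0,2.9,0,-11.7,0,0,0,0,2.9,0,-11.7,0
```

{"op": "drive_tool", "data": {"targets": [0,0,0,1.5,0,-0.1,0,0,2.5,0,-2.4,0,-1.9,0,0,2.5,0,-2.3,0,-1.8,0,0,2.5,0,-2,0,-1.9,0,0,2.5,0,-1.8,0,-1.8,0,0,2.5,0,-1.7,0,-1.7,0,0,2.5,0,-1.5,0,-1.6,0,0,2.5,0,-1.3,0,-1.6,0,0,2.5,0,-1.2,0,-1.5,0,0,0,0,0,0,0,0]}}

```text
clock: 13.15
position: [0.5283, -0.0519, 0.0901]
ee_rot: [-0.008, 0.99, 0.068, 0.123]
contact_force: [0.4, 0.8, -2.3]
width: 0.013
```

Run:
```python
from h import *
shot('wrist','m_w',(90,0,430,300),2);trep()
```

```text
clk 13.2 w 0.0129 lip [ 0.5972 -0.0428  0.0398] F [ 0.1  0.6 -2.4] s -3.8 floorz 5.6 pitch 14.2
```

View pics/m_w.png

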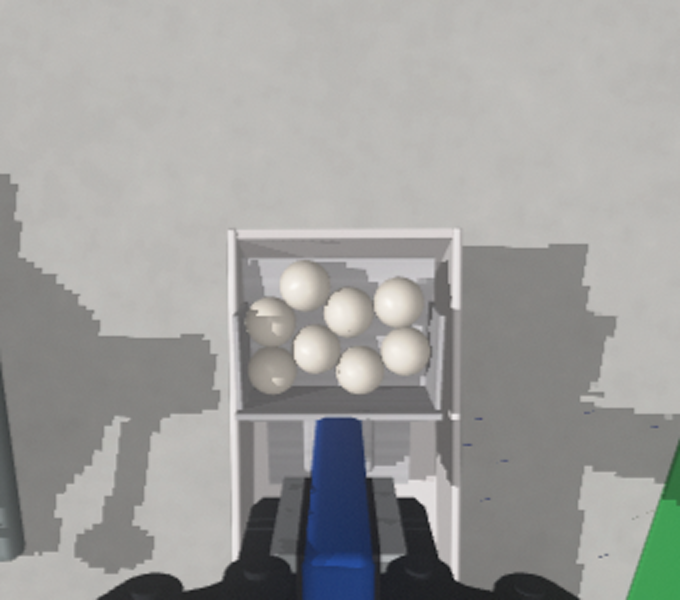

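{"op": "drive_tool", "data": {"targets": [0,1.5,0,0.3,0,-10.4,0,0,1.5,0,0.7,0,-10.4,0,0,1.5,0,0.9,0,-10.3,0,0,0,0,2.9,0,-11.7,0,0,0,0,2.9,0,-11.7,0,0,0,0,2.9,0,-11.7,0,0,0,0,2.9,0,-11.7,0,0,0,0,2.9,0,-11.7,0,0,0,0,0,0,0,0]}}

```text
clock: 14.32
position: [0.519, -0.0539, 0.1828]
ee_rot: [-0.01, 0.984, 0.068, 0.164]
contact_force: [-0.3, -0.3, -2.7]
width: 0.0132
```

Run:
```python
from h import *
shot('wrist','n_w',(90,0,430,300),2);trep()
T,s=pose();print(s['qpos'].round(2))
T2=scoopT([.41,.18,.15],7.9,18.7);print(T2[:3,3]);rows(T2,12,0)
```

```text
clk 14.375 w 0.0131 lip [ 0.5902 -0.0439  0.1369] F [-0.5  0.1 -2.4] s 3.3 floorz 6.3 pitch 18.8
[-0.34  0.08  1.94  0.2   0.84  0.98]
[0.33837645 0.17006141 0.19520278]
0,0,0,-11.3,-20.5,-5.1,0,0,0,0,-11.2,-20.6,-5,0,0,0,0,-11.3,-20.5,-5.1,0,0,0,0,-11.2,-20.6,-5,0,0,-0.1,0,-11.3,-20.5,-5.1,0,0,0,0,-11.2,-20.5,-5,0,0.1,0,0,-11.3,-20.6,-5.1,0,0,0,0,-11.3,-20.5,-5,0,0,0,0,-11.2,-20.6,-5,0,0,0,0.1,-11.3,-20.5,-5,0,0,0,0,-11.3,-20.6,-5,0,0,0,0,-11.3,-20.5,-5,0
```

View pics/n_w.png

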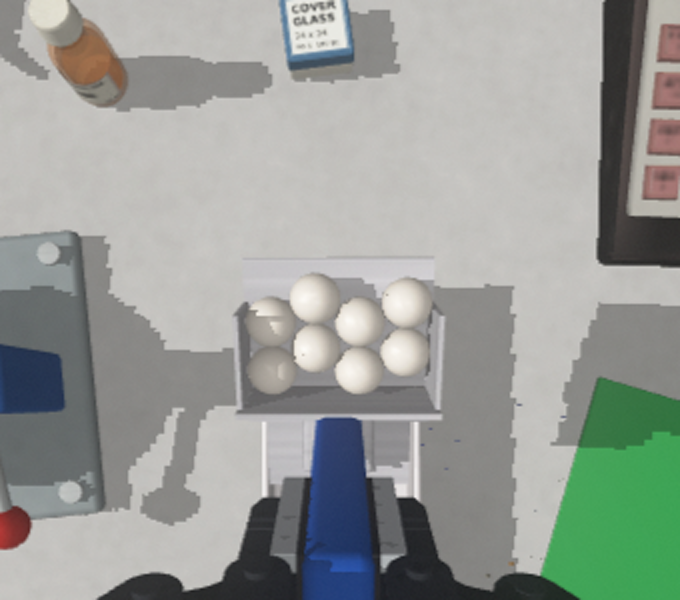

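{"op": "drive_tool", "data": {"targets": [0,0,0,-5,-10,-2.5,0,0,0,0,-5,-10,-2.5,0,0,0,0,-11,-20.5,-5,0,0,0,0,-11,-20.5,-5,0,0,0,0,-11,-20.5,-5,0,0,0,0,-11,-20.5,-5,0,0,0,0,-11,-20.5,-5,0,0,0,0,-11,-20.5,-5,0,0,0,0,-11,-20.5,-5,0,0,0,0,-11,-20.5,-5,0,0,0,0,-11,-20.5,-5,0,0,0,0,-11,-20.5,-5,0]}}

```text
clock: 15.88
position: [0.3553, 0.1519, 0.194]
ee_rot: [-0.011, 0.984, 0.068, 0.163]
contact_force: [0.0, -0.1, -2.4]
width: 0.0128
```

{"op": "drive_tool", "data": {"targets": [0,0,0,-7,-10,-2.5,0,0,0,0,-7,-10,-2.5,0,0,0,0,0,0,0,0,0,0,0,0,0,0,0]}}

```text
clock: 16.38
position: [0.3394, 0.1688, 0.1945]
ee_rot: [-0.011, 0.984, 0.069, 0.163]
contact_force: [0.1, 0.7, -1.1]
width: 0.0127
```

Run:
```python
from h import *
shot('wrist','o_w');trep()
T,s=pose();print(s['qpos'].round(2))
```

```text
clk 16.425 w 0.0128 lip [0.4113 0.1786 0.1495] F [ 0.1 -0.3 -1.3] s 149.0 floorz 20.9 pitch 18.8
[ 0.34 -0.17  2.13 -0.09  0.85  1.82]
```

View pics/o_w.png

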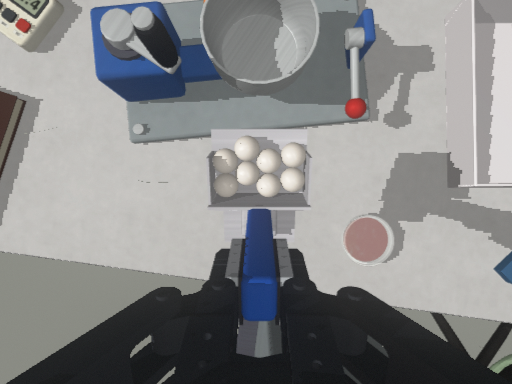

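Run:
```python
from h import *
im,K,W=load('o_w')
g=cv2.cvtColor(im,cv2.COLOR_RGB2GRAY)
print(g[60:100,258]); print(g[25,192:212],g[25,308:328])
cv2.imwrite('pics/o_z.png',cv2.resize(im[0:130,90:390,::-1],None,fx=2.6,fy=2.6,interpolation=cv2.INTER_CUBIC))
```

```text
[129 128 130 130 129 129 128 131 131 132 131 132 133 132 132 131 130 130
 129 131 145 177 186 152  99  96  96  99  99  97  96  95  97  95  98 118
 148 146 147 148]
[142 142 141 142 142 141 142 142 181 184 160 113  97  99  98 100 101 102
 100 103] [160 162 161 160 160 159 158 155 178 186 175 134 106 104 103 103 102 101
 103 102]
```

View pics/o_z.png

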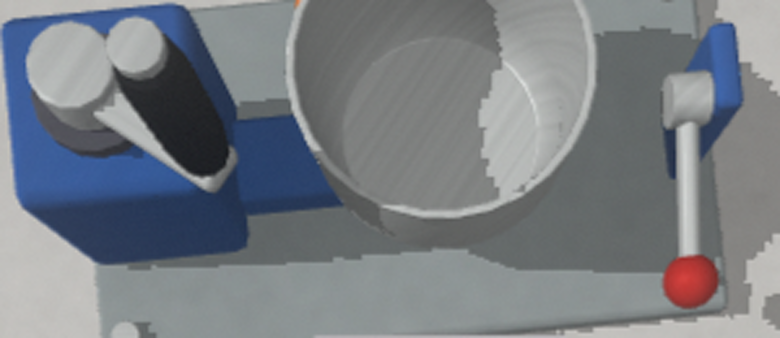

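Run:
```python
from h import *
from scipy.optimize import least_squares
im,K,W=load('o_w')
P=[onz(K,W,p,.084)[:2] for p in [(258,83.4),(199.7,25),(319.5,25)]]
f=lambda x,y:(90+x/2.6-.3,y/2.6-.3)
P+=[onz(K,W,f(*p),.084)[:2] for p in [(320,150),(345,182),(575,130),(540,180),(383,208)]]
r=least_squares(lambda c:[np.hypot(*(p-c[:2]))-c[2] for p in P],[.51,.19,.05]);print('bowl',r.x,r.fun.round(4))
print('button',onz(K,W,f(137,47),.162),'knob',onz(K,W,f(690,282),.048),'hubtop@.12',onz(K,W,f(70,65),.12))
```

```text
bowl [0.51627026 0.19358371 0.05122371] [ 0.0006  0.0005  0.0009 -0.0015 -0.0001 -0.0014 -0.0001  0.0011]
button [0.46696923 0.25999731 0.162     ] knob [0.4669608  0.09211691 0.048     ] hubtop@.12 [0.48088632 0.29701914 0.12      ]
```

Run:
```python
from h import *
c=np.array([.5163,.1936,0]);yaw=7.9;u=np.array([np.cos(np.radians(yaw)),np.sin(np.radians(yaw)),0])
L=c-.022*u;L[2]=.100
C=rows(scoopT(L,yaw,18.8),8,0)
L2=L.copy();L2[2]=.094
C=rows(scoopT(L2,yaw,-2),8,0,C)
L2[2]=.088
C=rows(scoopT(L2,yaw,-32),12,0,C);print(C[:3,3])
```

```text
0,0,0,7.9,-0.1,9.2,0,0,0,0,8,0,9.3,0,0,0,0,7.9,-0.1,9.2,0,0,0,0,8,0,9.3,0,0,0,0,7.9,-0.1,9.2,0,0.1,0,0,8,0,9.3,0,0,0,0,7.9,-0.1,9.2,0,0,0,0,8,0,9.3,0
0,-2.6,0,3.1,0,-1.2,0,0,-2.6,0,3.1,0,-1.2,0,0,-2.6,0,3,0,-1.5,0,0,-2.6,0,2.9,0,-1.5,0,0,-2.6,0,2.9,0,-1.7,0,0,-2.6,0,2.8,0,-1.9,0,0,-2.6,0,2.7,0,-1.9,0,0,-2.6,0,2.6,0,-2.1,0
0,-2.5,0,3.4,0,-1,0,0,-2.5,0,3.3,0,-1.2,0,0,-2.5,0,3.3,0,-1.3,0,0,-2.5,0,3.2,0,-1.4,0,0,-2.5,0,3.1,0,-1.6,0,0,-2.5,0,3.1,0,-1.7,0,0,-2.5,0,3,0,-1.9,0,0,-2.5,0,2.9,0,-1.9,0,0,-2.5,0,2.8,0,-2.1,0,0,-2.5,0,2.7,0.1,-2.3,0,0,-2.5,0,2.7,0,-2.3,0,0,-2.5,0,2.5,0,-2.5,0
[0.48382311 0.18905799 0.17261978]
```

{"op": "drive_tool", "data": {"targets": [0,0,0,8,0,9,0,0,0,0,8,0,9,0,0,0,0,8,0,9,0,0,0,0,8,0,9,0,0,0,0,8,0,9.5,0,0,0,0,8,0,9.5,0,0,0,0,8,0,9.5,0,0,0,0,8,0,9.5,0,0,0,0,0,0,0,0,0,0,0,0,0,0,0]}}

```text
clock: 17.68
position: [0.423, 0.1803, 0.1451]
ee_rot: [-0.01, 0.984, 0.068, 0.163]
contact_force: [0.0, 1.2, -2.6]
width: 0.0129
```

Run:
```python
from h import *
shot('wrist','p_w');trep()
```

```text
clk 17.725 w 0.0131 lip [0.4946 0.1903 0.1001] F [ 0.4 -0.3 -2.7] s 64.9 floorz 12.5 pitch 18.8
```

View pics/p_w.png

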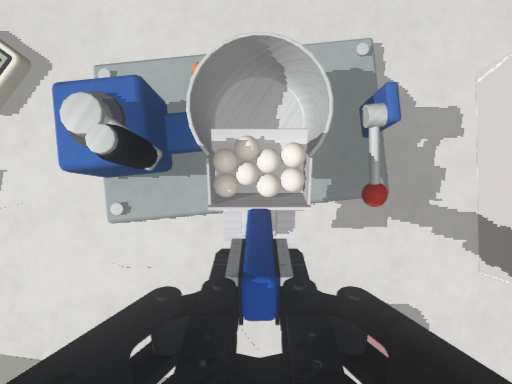

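{"op": "drive_tool", "data": {"targets": [0,-2.6,0,3.1,0,-1.2,0,0,-2.6,0,3.1,0,-1.2,0,0,-2.6,0,3,0,-1.5,0,0,-2.6,0,2.9,0,-1.5,0,0,-2.6,0,2.9,0,-1.7,0,0,-2.6,0,2.8,0,-1.9,0,0,-2.6,0,2.7,0,-1.9,0,0,-2.6,0,2.6,0,-2.1,0]}}

```text
clock: 18.73
position: [0.444, 0.1834, 0.1626]
ee_rot: [0.002, 0.997, 0.069, -0.017]
contact_force: [-0.3, -0.3, -2.2]
width: 0.0129
```

{"op": "drive_tool", "data": {"targets": [0,-2.5,0,3.4,0,-1,0,0,-2.5,0,3.3,0,-1.2,0,0,-2.5,0,3.3,0,-1.3,0,0,-2.5,0,3.2,0,-1.4,0,0,-2.5,0,3.1,0,-1.6,0,0,-2.5,0,3.1,0,-1.7,0,0,-2.5,0,3,0,-1.9,0,0,-2.5,0,2.9,0,-1.9,0,0,-2.5,0,2.8,0,-2.1,0,0,-2.5,0,2.7,0,-2.3,0,0,-2.5,0,2.7,0,-2.3,0,0,-2.5,0,2.5,0,-2.5,0]}}

```text
clock: 20.23
position: [0.4852, 0.1892, 0.173]
ee_rot: [0.02, 0.959, 0.066, -0.274]
contact_force: [-0.0, 0.5, -0.2]
width: 0.0129
```

{"op": "drive_tool", "data": {"targets": [0,0,0,0,0,0,0,0,0,0,0,0,0,0,0,0,0,0,0,0,0,0,0,0,0,0,0,0]}}

```text
clock: 20.72
position: [0.484, 0.189, 0.1732]
ee_rot: [0.02, 0.959, 0.066, -0.274]
contact_force: [0.8, 0.3, -0.9]
width: 0.0129
```

Run:
```python
from h import *
shot('wrist','q_w');trep()
```

```text
clk 20.775 w 0.0135 lip [0.4949 0.1903 0.0885] F [ 0.4  0.4 -0.9] s 64.6 floorz 12.5 pitch -32.0
```

View pics/q_w.png

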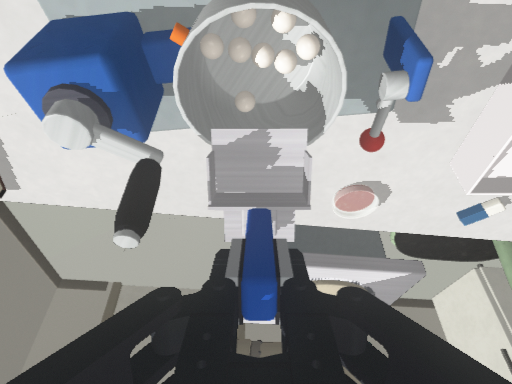

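Run:
```python
from h import *
C=rows(pose_T([.44,.186,.21],7.9),6,0)
C=rows(pose_T([.503,-.242,.14],7.9),12,0,C)
```

```text
0,5.3,0,-9.5,-0.5,-1.3,0,0,5.4,0,-9.3,-0.5,-2.2,0,0,5.3,0,-9.1,-0.5,-3.1,0,0.1,5.3,0,-8.7,-0.5,-3.9,0,0,5.3,0,-8.4,-0.6,-4.7,0,0,5.4,0,-7.8,-0.5,-5.5,0
0,0,0,0.3,36.1,5.8,0,0,0,0,0.3,36,5.9,0,0,0,0,0.3,36.1,5.8,0,0,0,0,0.2,36,5.8,0,0,0,0,0.3,36.1,5.9,0,0,0,0,0.3,36,5.8,0,0,0,0,0.3,36.1,5.8,0,0,0,0,0.3,36,5.9,0,0,0,0,0.3,36.1,5.8,0,0,0,0,0.2,36,5.8,0,0,0,0,0.3,36.1,5.9,0,0,0,0,0.3,36,5.8,0
```

{"op": "drive_tool", "data": {"targets": [0,5.3,0,-9.5,-0.5,-1.3,0,0,5.3,0,-9.3,-0.5,-2.2,0,0,5.3,0,-9.1,-0.5,-3.1,0,0,5.3,0,-8.7,-0.5,-3.9,0,0,5.4,0,-8.4,-0.5,-4.7,0,0,5.4,0,-7.8,-0.5,-5.5,0]}}

```text
clock: 21.52
position: [0.4395, 0.1858, 0.2104]
ee_rot: [0.001, 0.998, 0.069, 0.002]
contact_force: [0.1, -0.9, -0.9]
width: 0.0128
```

{"op": "drive_tool", "data": {"targets": [0,0,0,0.3,36,5.8,0,0,0,0,0.3,36,5.8,0,0,0,0,0.3,36,5.8,0,0,0,0,0.3,36,5.8,0,0,0,0,0.3,36,5.8,0,0,0,0,0.3,36,5.8,0,0,0,0,0.3,36,5.8,0,0,0,0,0.3,36,5.8,0,0,0,0,0.3,36,5.8,0,0,0,0,0.3,36,5.8,0,0,0,0,0.3,36,5.8,0,0,0,0,0.3,36,5.8,0]}}

```text
clock: 23.02
position: [0.5031, -0.2424, 0.1409]
ee_rot: [0.001, 0.998, 0.069, -0.0]
contact_force: [0.3, 0.2, -1.0]
width: 0.0131
```

{"op": "drive_tool", "data": {"targets": [0,0,0,0,0,0,0,0,0,0,0,0,0,0,0,0,0,0,0,0,0]}}

```text
clock: 23.4
position: [0.5031, -0.2404, 0.1411]
ee_rot: [0.001, 0.998, 0.07, -0.0]
contact_force: [-0.1, 0.6, -1.7]
width: 0.0132
```

Run:
```python
from h import *
shot('wrist','r_w');trep();shot('top','r_t',(180,160,420,280),3)
print(delta(pose_T([.503,-.242,.069],7.9)))
```

```text
clk 23.45 w 0.013 lip [ 0.5567 -0.2331  0.0752] F [-0.7  0.3 -1.4] s 63.0 floorz 12.3 pitch 0.0
(array([ 0.09, -0.01,  0.09]), array([-0.6,  1.2, 72.2]))
```

View pics/r_w.png

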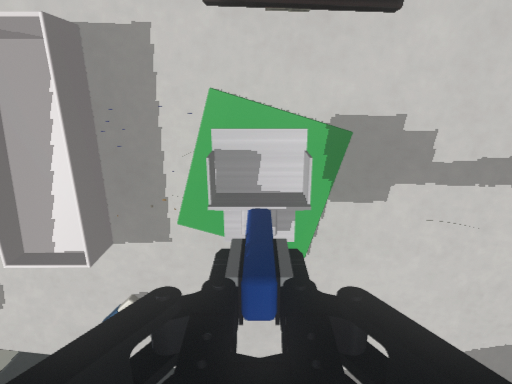

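View pics/r_t.png

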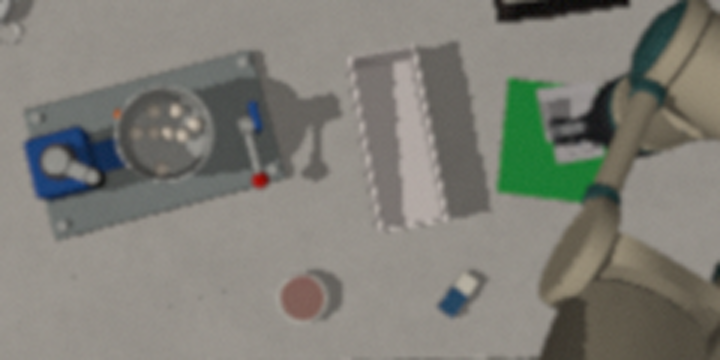

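{"op": "drive_tool", "data": {"targets": [0,0,0,-2,0.3,20,0,0,0,0,-2,0.3,20,0,0,0,0,-2,0.3,20,0,0,0,0,0,0.3,6,0,0,0,0,0,0,3,0,0,0,0,0,0,1.5,0,0,0,0,0,0,1.5,0,0,0,0,0,0,0,0,0,0,0,0,0,0,0]}}

```text
clock: 24.62
position: [0.4978, -0.2438, 0.0691]
ee_rot: [0.001, 0.998, 0.069, 0.0]
contact_force: [0.4, -0.1, -1.5]
width: 0.0131
```

Run:
```python
from h import *
trep();shot('side','s_s',(200,220,400,370),3)
```

```text
clk 24.625 w 0.0131 lip [ 0.5514 -0.2364  0.0032] F [ 0.4 -0.1 -1.5] s 68.8 floorz 12.9 pitch 0.0
```

View pics/s_s.png

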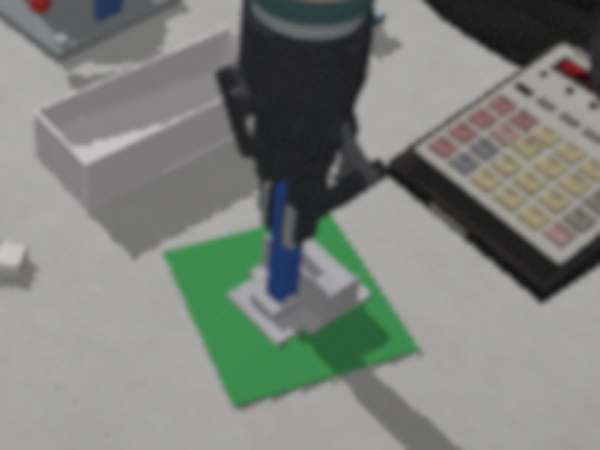

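{"op": "drive_tool", "data": {"targets": [0,0,0,0,0,1,0,0,0,0,0,0,0.5,0,0,0,0,0,0,0,0.2,0,0,0,0,0,0,0.4,0,0,0,0,0,0,0.6,0,0,0,0,0,0,0.8,0,0,0,0,0,0,0.8,0,0,0,0,0,-20,0.8,0,0,0,0,0,-30,0.8,0,0,0,0,0,-40,0.8,0,0,0,0,0,-40,0.8,0,0,0,0,0,-30,0.8]}}

```text
clock: 26.18
position: [0.498, -0.2436, 0.2293]
ee_rot: [0.001, 0.998, 0.069, 0.001]
contact_force: [-0.6, -0.2, -0.4]
width: 0.0682
```

Run:
```python
from h import *
trep();shot('side','t_s',(200,220,400,370),3);shot('wrist','t_w');T,s=pose();print(s['qpos'].round(2),T[:3,3])
```

```text
clk 26.175 w 0.0682 lip [ 0.5516 -0.2363  0.1634] F [-0.6 -0.2 -0.4] s 68.6 floorz 12.9 pitch 0.1
[-0.58  0.24  1.55 -0.    1.34  0.85] [ 0.49952285 -0.2446263   0.23119934]
```

View pics/t_s.png

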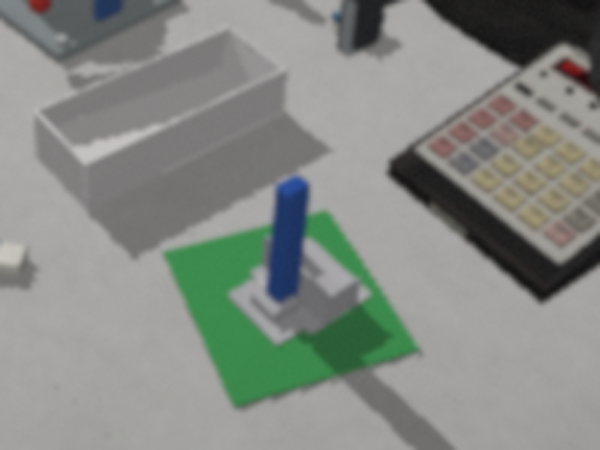

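View pics/t_w.png

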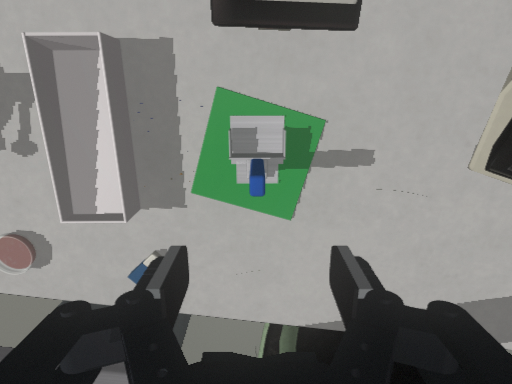

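Run:
```python
from h import *
C=rows(pose_T([.44,.19,.29],8),10,.5)
```

```text
0,0,0,0.1,-43.8,-6.2,0.5,0.1,-0.1,0,0.2,-43.9,-6.2,0.5,0,0,0,0.1,-43.8,-6.1,0.5,0.1,0,0,0.1,-43.8,-6.1,0.5,0,-0.1,0,0.2,-43.9,-6,0.5,0,0,0,0.1,-43.8,-6,0.5,0.1,0,0,0.1,-43.9,-6.1,0.5,0,-0.1,0,0.1,-43.8,-5.9,0.5,0,0,-0.1,0.1,-43.9,-6,0.5,0.1,0,0,0.2,-43.8,-5.9,0.5
```

{"op": "drive_tool", "data": {"targets": [0,0,0,0,-44,-6,0.5,0,0,0,0,-44,-6,0.5,0,0,0,0,-44,-6,0.5,0,0,0,0,-44,-6,0.5,0,0,0,0,-44,-6,0.5,0,0,0,0,-44,-6,0.5,0,0,0,0,-44,-6,0.5,0,0,0,0,-44,-6,0.5,0,0,0,0,-44,-6,0.5,0,0,0,0,-44,-6,0.5,0,0,0,0,0,0,0.5,0,0,0,0,0,0,0.5]}}

```text
clock: 27.78
position: [0.4365, 0.192, 0.2857]
ee_rot: [0.001, 0.998, 0.069, -0.001]
contact_force: [0.6, 0.0, 0.0]
width: 0.0425
```

{"op": "drive_tool", "data": {"targets": [0,0,0,0,0,0,0.5,0,0,0,0,0,0,0.5]}}

```text
clock: 28.02
position: [0.4371, 0.1915, 0.2864]
ee_rot: [0.001, 0.998, 0.068, -0.0]
contact_force: [-0.6, 0.8, 0.2]
width: 0.0425
```

Run:
```python
from h import *
trep();shot('wrist','u_w',(80,0,400,240),2.5);T,s=pose();print(s['qpos'].round(2),T.round(4))
```

```text
clk 28.025 w 0.0425 lip [0.4906 0.1987 0.2204] F [-0.6  0.8  0.2] s 67.7 floorz 12.8 pitch -0.0
[ 0.27  0.1   1.6  -0.    1.45  1.7 ] [[ 9.907e-01  1.364e-01  0.000e+00  4.371e-01]
 [ 1.364e-01 -9.907e-01 -1.800e-03  1.916e-01]
 [-2.000e-04  1.800e-03 -1.000e+00  2.865e-01]
 [ 0.000e+00  0.000e+00  0.000e+00  1.000e+00]]
```

View pics/u_w.png

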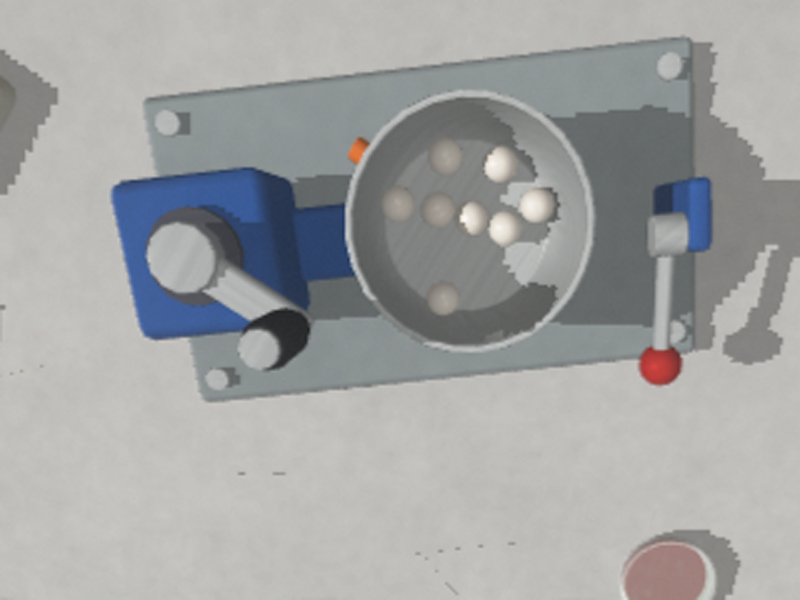

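Run:
```python
from h import *
im,K,W=load('u_w')
f=lambda x,y:(80+x/2.5-.3,y/2.5-.3)
q=lambda p,z:onz(K,W,f(*p),z)
C=[q(p,.012)[:2] for p in [(147,98),(691,38),(695,349),(206,402)]]
print(np.round(C,4))
for a,b in [(0,1),(3,2),(0,3),(1,2)]:
    d=C[b]-C[a];print(a,b,np.hypot(*d).round(4),np.degrees(np.arctan2(d[1],d[0])).round(2))
print('ctr',np.mean(C,0))
B=q((470,220),.084);print('bowl rim center',B)
kn=q((660,365),.048);print('knob',kn)
bt=q((260,349),.162);print('button',bt)
for z in (.1,.11,.12,.13):print('hub',z,q((184,257),z))
```

```text
[[0.5532 0.3529]
 [0.6139 0.1005]
 [0.4719 0.065 ]
 [0.4086 0.3184]]
0 1 0.2595 -76.49
3 2 0.2612 -75.97
0 3 0.1487 -166.61
1 2 0.1463 -165.97
ctr [0.51190358 0.20920846]
bowl rim center [0.51846143 0.19362049 0.084     ]
knob [0.46565393 0.09194309 0.048     ]
button [0.46692104 0.25991431 0.162     ]
hub 0.1 [0.48871724 0.30549865 0.1       ]
hub 0.11 [0.48947011 0.30240421 0.11      ]
hub 0.12 [0.49022298 0.29930977 0.12      ]
hub 0.13 [0.49097585 0.29621533 0.13      ]
```

Run:
```python
from h import *
im,K,W=load('u_w')
f=lambda x,y:(80+x/2.5-.3,y/2.5-.3)
print(onz(K,W,f(668,235),.066))
C=rows(pose_T([.4656,.092,.13],13.7),6,.5)
C=rows(pose_T([.4656,.092,.029],13.7),4,.5,C)
```

```text
[0.52437613 0.10614091 0.066     ]
0,0,-1,2.4,17,26.1,0.5,0,0,-1,2.2,17.1,26.1,0.5,0,0,-0.9,1.8,17.2,26.1,0.5,0.1,0,-1,1.6,17.1,26.2,0.5,0,0,-1,1.3,17.2,26,0.5,0,0,-1,1,17.3,26.1,0.5
0,0,0,0,0,25.3,0.5,0,0,0,0,0,25.2,0.5,0,0,0,0,0,25.3,0.5,0,0,0,0,0,25.2,0.5
```

{"op": "drive_tool", "data": {"targets": [0,0,-1,2.4,17,26,0.5,0,0,-1,2.2,17,26,0.5,0,0,-1,1.8,17,26,0.5,0,0,-1,1.6,17,26,0.5,0,0,-1,1.3,17.4,26,0.5,0,0,-1,1,17.4,26,0.5,0,0,0,0,0,0,0.5,0,0,0,0,0,0,0.5]}}

```text
clock: 29.08
position: [0.4663, 0.0931, 0.1317]
ee_rot: [0.001, 0.993, 0.121, 0.001]
contact_force: [-1.0, 0.5, 0.6]
width: 0.0429
```

Run:
```python
from h import *
shot('wrist','v_w');T,s=pose();print(T.round(4));print(delta(pose_T([.4656,.092,.029],13.7)))
```

```text
[[ 0.9707  0.2403  0.0023  0.4665]
 [ 0.2403 -0.9707 -0.0011  0.0933]
 [ 0.002   0.0016 -1.      0.132 ]
 [ 0.      0.      0.      1.    ]]
(array([ 0.09, -0.12,  0.21]), array([ -1.4,   0.9, 103. ]))
```

View pics/v_w.png

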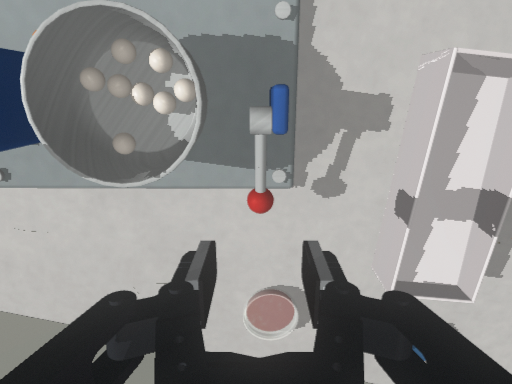

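{"op": "drive_tool", "data": {"targets": [0,0,0,-0.5,0.4,25,0.5,0,0,0,-0.5,0.3,25,0.5,0,0,0,0,0,25,0.5,0,0,0,0,0,20,0.5,0,0,0,0,0,7,0.5,0,0,0,0,0,0,0.5,0,0,0,0,0,0,0,0,0,0,0,0,0,0,0,0,0,0,0,0,0,0,0,0,0,0,0,0], "grip_force": 30}}

```text
clock: 30.38
position: [0.466, 0.0919, 0.0293]
ee_rot: [0.001, 0.993, 0.121, 0.001]
contact_force: [1.0, 0.9, 1.7]
width: 0.0178
```

Run:
```python
from h import *
shot('wrist','w_w');T,s=pose();print(T.round(4),s['width'],s['contact_force'])
C=T.copy()
H=np.array([.5235,.106,.066]);e=np.array([-.9715,-.2368,0]);z=np.array([0,0,1])
k=lambda b:H+.062*(np.cos(b-.3)*e+np.sin(b-.3)*z)
p0=T[:3,3]-k(0);print(p0)
out=[]
for i in range(1,12):
    b=i*.1
    G=T.copy();G[:3,3]=T[:3,3]+k(b)-k(0)
    w,t=delta(G,C);t=t.round(1);out.append(list(t));C[:3,3]=C[:3,3]+C[:3,:3]@(t/1000)
print(out)
```

```text
[[ 0.9706  0.2405  0.0025  0.466 ]
 [ 0.2405 -0.9706 -0.0013  0.092 ]
 [ 0.0021  0.0019 -1.      0.0293]
 [ 0.      0.      0.      1.    ]] 0.017981817704117813 [2.20446031 0.44657943 0.95801539]
[ 8.60687440e-05 -1.33139639e-05 -1.84017915e-02]
[[np.float64(-1.5), np.float64(0.0), np.float64(-6.0)], [np.float64(-0.9), np.float64(0.0), np.float64(-6.1)], [np.float64(-0.3), np.float64(0.0), np.float64(-6.2)], [np.float64(0.3), np.float64(0.0), np.float64(-6.2)], [np.float64(0.9), np.float64(0.1), np.float64(-6.1)], [np.float64(1.6), np.float64(-0.0), np.float64(-6.0)], [np.float64(2.1), np.float64(-0.0), np.float64(-5.9)], [np.float64(2.7), np.float64(0.0), np.float64(-5.5)], [np.float64(3.3), np.float64(0.0), np.float64(-5.3)], [np.float64(3.7), np.float64(0.1), np.float64(-4.9)], [np.float64(4.3), np.float64(-0.0), np.float64(-4.6)]]
```

View pics/w_w.png

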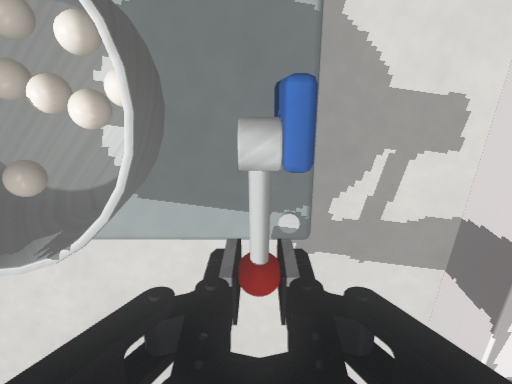

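{"op": "drive_tool", "data": {"targets": [0,0,0,-1.5,0,-6,0,0,0,0,-0.9,0,-6,0,0,0,0,-0.3,0,-6.2,0,0,0,0,0.3,0,-6.2,0,0,0,0,0.9,0,-6.1,0,0,0,0,1.6,0,-6,0,0,0,0,2.1,0,-5.9,0,0,0,0,2.7,0,-5.5,0,0,0,0,3.3,0,-5.3,0,0,0,0,3.7,0,-4.9,0,0,0,0,0.8,0,-1,0,0,0,0,0,0,0,0]}}

```text
clock: 31.92
position: [0.4765, 0.0947, 0.0881]
ee_rot: [0.001, 0.993, 0.121, -0.001]
contact_force: [-2.3, -4.3, 0.9]
width: 0.0174
```

Run:
```python
from h import *
shot('wrist','x_w');T,s=pose();print(T.round(4),s['width'],s['contact_force'])
shot('side','x_s',(150,150,300,260),4)
```

```text
[[ 0.9705  0.241  -0.0015  0.4765]
 [ 0.241  -0.9705 -0.0023  0.0947]
 [-0.002   0.0019 -1.      0.0881]
 [ 0.      0.      0.      1.    ]] 0.017871907292504294 [-3.21610504 -4.16073163  1.18804225]
```

View pics/x_w.png

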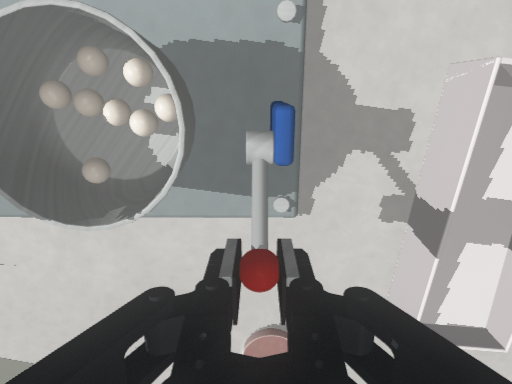

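View pics/x_s.png

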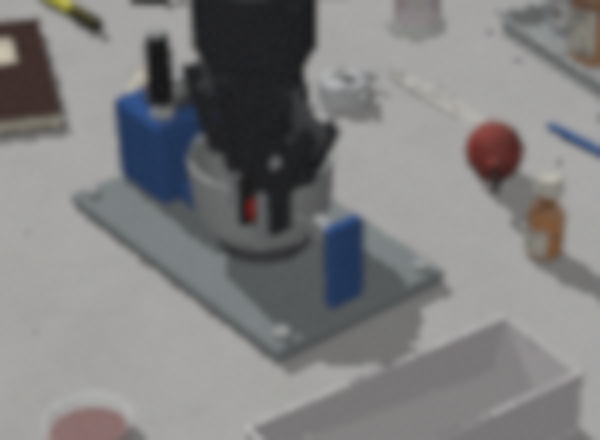

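Run:
```python
from h import *
T,s=pose();T1=T.copy();T1[2,3]+=.12
C=rows(pose_T([.467,.260,.205],13.7),6,.35,T1)
```

```text
0,0,0,5.1,-27.1,0.5,0.35,0,0,0.1,5.1,-27.1,0.4,0.35,0,0.1,0,5.1,-27.2,0.5,0.35,0.1,0,0.1,5,-27.1,0.5,0.35,0,0,0,5,-27.1,0.5,0.35,0,0,0,5,-27.2,0.5,0.35
```

{"op": "drive_tool", "data": {"targets": [0,0,0,0,0,0,0.3,0,0,0,0,0,0,0.5,0,0,0,0,0,0,0.5,0,0,0,0,0,-20,0.5,0,0,0,0,0,-30,0.5,0,0,0,0,0,-40,0.4,0,0,0,0,0,-30,0.35,0,0,0,0,0,0,0.35]}}

```text
clock: 33.02
position: [0.4791, 0.0956, 0.2104]
ee_rot: [0.001, 0.993, 0.121, 0.003]
contact_force: [0.2, -0.1, -0.3]
width: 0.03
```

{"op": "drive_tool", "data": {"targets": [0,0,0,5,-27,0.5,0.35,0,0,0,5,-27,0.5,0.35,0,0,0,5,-27,0.5,0.35,0,0,0,5,-27,0.5,0.35,0,0,0,5,-27,0.5,0.35,0,0,0,5,-27,0.5,0.35,0,0,0,0,0,0,0.35,0,0,0,0,0,0,0.35,0,0,0,0,0,0,0.35]}}

```text
clock: 34.15
position: [0.4673, 0.2587, 0.2043]
ee_rot: [0.001, 0.993, 0.121, -0.0]
contact_force: [0.6, -0.1, -0.3]
width: 0.0301
```

Run:
```python
from h import *
shot('wrist','y_w');T,s=pose();print(T.round(4),s['width'],s['contact_force'])
shot('side','y_s',(150,150,300,260),4)
im,K,W=load('y_w');print(proj(K,W,[.467,.26,.162]))
```

```text
[[ 9.709e-01  2.397e-01 -1.000e-04  4.674e-01]
 [ 2.397e-01 -9.709e-01 -2.000e-03  2.588e-01]
 [-6.000e-04  2.000e-03 -1.000e+00  2.045e-01]
 [ 0.000e+00  0.000e+00  0.000e+00  1.000e+00]] 0.02986343154691803 [0.01842787 0.57687993 0.23968391]
[258.00252883 219.57201884]
```

View pics/y_w.png

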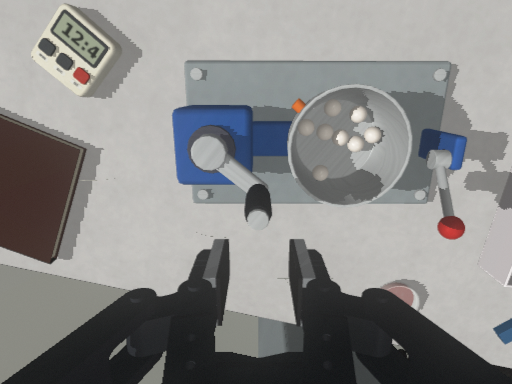

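View pics/y_s.png

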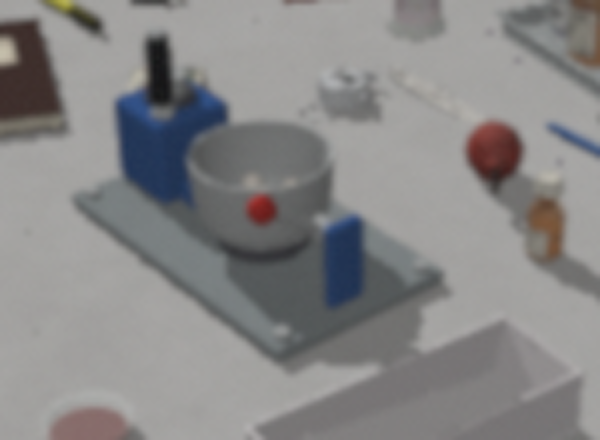

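Run:
```python
from h import *
i1,K1,W1=load('y_w');i2,K2,W2=load('y_s')
def red(im,box):
    h=cv2.cvtColor(im,cv2.COLOR_RGB2HSV);m=(((h[...,0]<8)|(h[...,0]>172))&(h[...,1]>150)&(h[...,2]>80))
    x0,y0,x1,y1=box;ys,xs=np.nonzero(m[y0:y1,x0:x1]);return xs.mean()+x0,ys.mean()+y0
a=red(i1,(430,210,475,245));b=red(i2,(205,190,230,215));print(a,b,tri([(K1,W1,a),(K2,W2,b)]))
H=np.array([.5235,.106,.066]);e=np.array([-.9715,-.2368,0]);k=H+.062*(np.cos(.7)*e+np.sin(.7)*np.array([0,0,1]));print(k,proj(K1,W1,k),proj(K2,W2,k))
```

```text
(np.float64(450.76491228070176), np.float64(230.56140350877195)) (np.float64(214.9090909090909), np.float64(201.9090909090909)) [0.47365582 0.0929055  0.10311816]
[0.47743126 0.09477089 0.1059415 ] [453.79827433 226.20268736] [215.40402652 200.30884456]
```

{"op": "drive_tool", "data": {"targets": [0,0,0,0,0,22,0.35,0,0,0,0,0,22,0.35,0,0,0,0,0,22,0.35,0,0,0,0,0,21,0.35,0,0,0,0,0,0,0.35,0,0,0,0,0,0,0,0,0,0,0,0,0,0,0,0,0,0,0,0,0,0,0,0,0,0,0,0], "grip_force": 40}}

```text
clock: 35.38
position: [0.4678, 0.2594, 0.1182]
ee_rot: [0.001, 0.993, 0.121, 0.001]
contact_force: [0.3, -1.3, 0.0]
width: 0.0173
```

Run:
```python
from h import *
i1,K1,W1=load('y_w');i2,K2,W2=load('y_s')
a=cv2.resize(i1[120:250,390:500,::-1],None,fx=4,fy=4,interpolation=cv2.INTER_CUBIC)
b=cv2.resize(i2[180:220,195:255,::-1],None,fx=5,fy=5,interpolation=cv2.INTER_CUBIC)
c=np.zeros((520,760,3),np.uint8);c[:520,:440]=a;c[:200,450:750]=b;cv2.imwrite('pics/y_z.png',c)
s,K,W=load('a_w') if 0 else (None,None,None)
```

```text
(no output)
```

View pics/y_z.png

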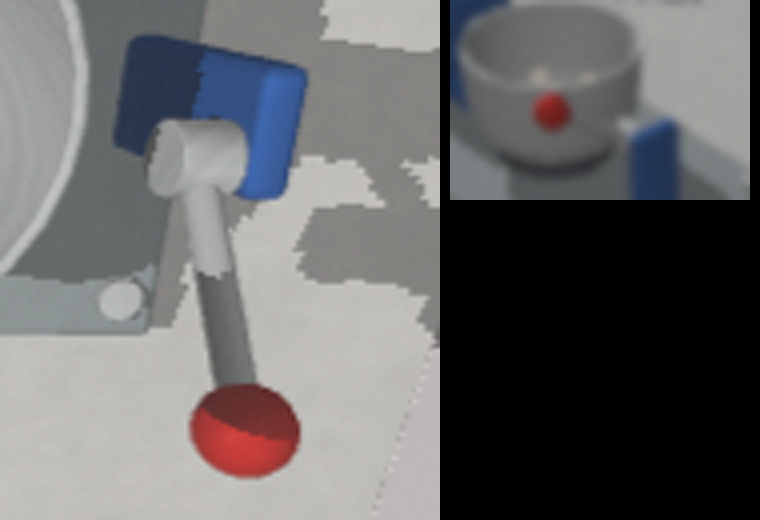

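Run:
```python
from h import *
i1,K1,W1=load('y_w');i2,K2,W2=load('y_s')
i3,K3,W3=load('v_w');
n=np.array([-.2368,.9715,0])
k0=np.array([.4657,.0919,.048])
def pl(K,W,uv,p=k0):
    c,d=ray(K,W,uv);t=n@(p-c)/(n@d);return c+t*d
for nm,(K,W),uv in [('wr',(K1,W1),(450.9,227.4)),('side',(K2,W2),(195+102/5-.3,180+111/5-.3))]:
    print(nm,pl(K,W,uv))
print('tri',tri([(K1,W1,(450.9,227.4)),(K2,W2,(195+102/5-.3,180+111/5-.3))]))
i0=cv2.cvtColor(cv2.imread('pics/a_side.png'),cv2.COLOR_BGR2RGB)
h=cv2.cvtColor(i0,cv2.COLOR_RGB2HSV);m=(((h[...,0]<8)|(h[...,0]>172))&(h[...,1]>130)&(h[...,2]>60));ys,xs=np.nonzero(m[200:235,200:225]);uv0=(xs.mean()+200,ys.mean()+200);print('side down knob',uv0,'pred',proj(K2,W2,k0))
h=cv2.cvtColor(i2,cv2.COLOR_RGB2HSV);m=(((h[...,0]<8)|(h[...,0]>172))&(h[...,1]>130)&(h[...,2]>60));ys,xs=np.nonzero(m[185:220,200:230]);uv1=(xs.mean()+200,ys.mean()+185);print('side up knob',uv1)
H=np.array([.5235,.106,.066]);e=np.array([-.9715,-.2368,0])
for b in (.7,.8,.85,.9,.95,1.):
    k=H+.062*(np.cos(b-.3)*e+np.sin(b-.3)*np.array([0,0,1]));print(b,proj(K1,W1,k).round(1),(proj(K2,W2,k)-proj(K2,W2,k0)).round(1))
print('obs side diff',np.array(uv1)-uv0)
```

```text
wr [0.47493456 0.09415089 0.10260025]
side [0.47631783 0.09448806 0.10164271]
tri [0.47538348 0.09370063 0.10228724]
side down knob (np.float64(212.6), np.float64(219.96666666666667)) pred [212.41226075 220.84801106]
side up knob (np.float64(214.8), np.float64(201.66666666666666))
0.7 [441.3 229. ] [  0.1 -14. ]
0.8 [445.3 228.8] [  0.9 -16.2]
0.85 [447.4 228.5] [  1.4 -17.3]
0.9 [449.5 227.9] [  1.9 -18.4]
0.95 [451.7 227.2] [  2.4 -19.5]
1.0 [453.8 226.2] [  3.  -20.5]
obs side diff [  2.2 -18.3]
```

{"op": "drive_tool", "data": {"targets": [0,0,0,0,0,0,0.35,0,0,0,0,0,0,0.35,0,0,0,0,0,0,0.35,0,0,0,0,0,-30,0.35,0,0,0,0,0,-30,0.35,0,0,0,0,0,-30,0.35,0,0,0,-5,27,0,0.4,0,0,0,-5,27,0,0.4,0,0,0,-5,27,0,0.4,0,0,0,-5,27,0,0.4,0,0,0,-5,27,0,0.4,0,0,0,-5,27,0,0.4]}}

```text
clock: 36.88
position: [0.4773, 0.0944, 0.208]
ee_rot: [0.001, 0.993, 0.121, 0.0]
contact_force: [-0.5, -0.5, 0.0]
width: 0.034
```

{"op": "drive_tool", "data": {"targets": [0,0,0,0,0,0,0.4,0,0,0,0,0,0,0.4]}}

```text
clock: 37.12
position: [0.4772, 0.0957, 0.208]
ee_rot: [0.0, 0.993, 0.121, 0.0]
contact_force: [-0.3, 0.9, 0.0]
width: 0.0343
```

Run:
```python
from h import *
shot('wrist','z_w');T,s=pose();print(T[:3,3].round(4),s['width'],s['clock'])
print(delta(pose_T([.4755,.094,.0835],13.9)))
```

```text
[0.4772 0.096  0.208 ] 0.03391744224729387 37.175
(array([ 0.05, -0.  ,  0.05]), array([ -2.1,   1.4, 124.5]))
```

View pics/z_w.png

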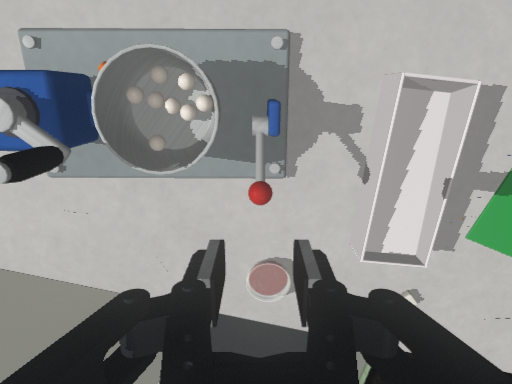

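{"op": "drive_tool", "data": {"targets": [0,0,0,-1,0.7,30,0.4,0,0,0,-1,0.7,30,0.4,0,0,0,0,0,30,0.4,0,0,0,0,0,24,0.4,0,0,0,0,0,10,0.4,0,0,0,0,0,0,0.4,0,0,0,0,0,0,0,0,0,0,0,0,0,0,0,0,0,0,0,0,0,0,0,0,0,0,0,0], "grip_force": 50}}

```text
clock: 38.42
position: [0.4759, 0.0941, 0.0846]
ee_rot: [-0.0, 0.993, 0.121, 0.001]
contact_force: [-0.1, 5.8, 0.3]
width: 0.0169
```

{"op": "drive_tool", "data": {"targets": [0,0,0,2,0,-3,0,0,0,0,2,0,-3,0,0,0,0,2,0,-3,0,0,0,0,1,0,-2,0,0,0,0,0,0,0,0,0,0,0,0,0,0,0]}}

```text
clock: 39.17
position: [0.4795, 0.0951, 0.0901]
ee_rot: [0.0, 0.993, 0.121, -0.004]
contact_force: [4.3, 3.2, -31.7]
width: 0.017
```

Run:
```python
from h import *
T,s=pose();print(T[:3,3].round(4),s['width'],s['clock'],s['contact_force'])
```

```text
[0.4795 0.0951 0.0901] 0.016993011320032052 39.175 [  4.34692146   3.15199823 -31.72233053]
```

{"op": "drive_tool", "data": {"targets": [0,0,0,-1,0,2,0,0,0,0,0,0,0,0.2,0,0,0,0,0,0,0.4,0,0,0,0,0,0,0.5,0,0,0,0,0,-20,0.5,0,0,0,0,0,-30,0.5,0,0,0,0,0,-40,0.4,0,0,0,0,0,-28,0.35,0,0,0,5,-20,0,0.35,0,0,0,5,-27,0,0.35,0,0,0,5,-27,0,0.35,0,0,0,5,-27,0,0.35]}}

```text
clock: 40.67
position: [0.4772, 0.1981, 0.2122]
ee_rot: [0.001, 0.993, 0.121, 0.002]
contact_force: [-0.5, -0.5, 0.7]
width: 0.0298
```

{"op": "drive_tool", "data": {"targets": [0,0,0,5,-27,0,0.35,0,0,0,5,-27,0,0.35,0,0,0,0,-7,0,0.35,0,0,0,0,0,0,0.35,0,0,0,0,0,0,0.35,0,0,0,0,0,0,0.35]}}

```text
clock: 41.42
position: [0.4718, 0.2584, 0.2108]
ee_rot: [0.001, 0.993, 0.121, 0.0]
contact_force: [-0.1, 1.0, 1.4]
width: 0.0299
```

Run:
```python
from h import *
im,K,W=shot('wrist','A_w');T,s=pose();print(T[:3,3].round(4),s['width'],s['clock'])
i2,K2,W2=shot('side','A_s',(150,150,300,260),4)
h=cv2.cvtColor(i2,cv2.COLOR_RGB2HSV);m=(((h[...,0]<8)|(h[...,0]>172))&(h[...,1]>130)&(h[...,2]>60));ys,xs=np.nonzero(m[185:220,200:230]);print('side up knob',xs.mean()+200,ys.mean()+185)
print(proj(K,W,[.467,.26,.162]),delta(pose_T([.467,.26,.117],13.9)))
```

```text
[0.4718 0.2585 0.2108] 0.030188667373605337 41.475
side up knob 215.67857142857142 200.25
[255.87851438 221.87744205] (array([ 0.1 ,  0.  , -0.03]), array([-4.3, -2.7, 93.7]))
```

View pics/A_w.png

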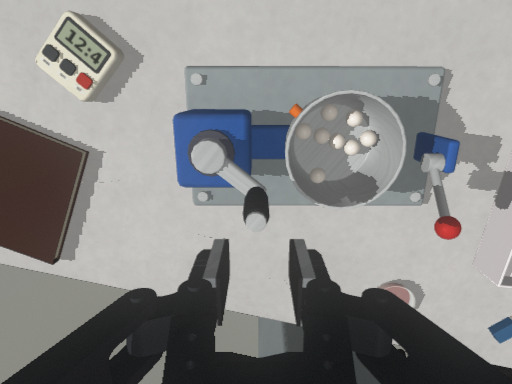

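{"op": "drive_tool", "data": {"targets": [0,0,0,-2,-1,24,0.35,0,0,0,-2,-1,24,0.35,0,0,0,0,0,24,0.35,0,0,0,0,0,22,0.35,0,0,0,0,0,0,0.35,0,0,0,0,0,0,0,0,0,0,0,0,0,0,0,0,0,0,0,0,0,0,0,0,0,0,0,0], "grip_force": 40}}

```text
clock: 42.65
position: [0.4675, 0.2597, 0.1171]
ee_rot: [0.001, 0.993, 0.121, 0.0]
contact_force: [0.3, -2.8, -0.4]
width: 0.0172
```

Run:
```python
from h import *
im,K,W=shot('wrist','B_w');T,s=pose();print(T[:3,3].round(4),s['width'],s['clock'],s['contact_force'])
ax=np.array([.4898,.3053]);r=T[:2,3]-ax;print('r',np.hypot(*r))
e=np.array([-.9715,-.2368]);y=np.array([-.2368,.9715]);a0=np.arctan2(r@y,r@e);print('a0',a0)
n=24;d=2*np.pi/n
P=lambda a:.05*(np.cos(a)*e+np.sin(a)*y)
Rt=T[:2,:2]  # tool x,y in world
for i in range(n):
    v=P(a0+d*(i+1))-P(a0+d*i);t=np.array([T[:2,0]@v,T[:2,1]@v])*1000
    print('0,0,0,%g,%g,0,0'%(round(t[0],1),round(t[1],1)),end=',\n' if i==11 else ',')
```

```text
[0.4674 0.2598 0.1171] 0.017413420931750166 42.7 [-0.81352506 -3.16426152  0.14291286]
r 0.05070488136165097
a0 -0.8747632000451235
0,0,0,-8.8,-9.6,0,0,0,0,0,-6,-11.6,0,0,0,0,0,-2.8,-12.7,0,0,0,0,0,0.6,-13,0,0,0,0,0,4,-12.4,0,0,0,0,0,7,-11,0,0,0,0,0,9.6,-8.8,0,0,0,0,0,11.6,-6,0,0,0,0,0,12.7,-2.8,0,0,0,0,0,13,0.6,0,0,0,0,0,12.4,4,0,0,0,0,0,11,7,0,0,
0,0,0,8.8,9.6,0,0,0,0,0,6,11.6,0,0,0,0,0,2.8,12.7,0,0,0,0,0,-0.6,13,0,0,0,0,0,-4,12.4,0,0,0,0,0,-7,11,0,0,0,0,0,-9.6,8.8,0,0,0,0,0,-11.6,6,0,0,0,0,0,-12.7,2.8,0,0,0,0,0,-13,-0.6,0,0,0,0,0,-12.4,-4,0,0,0,0,0,-11,-7,0,0,
```

View pics/B_w.png

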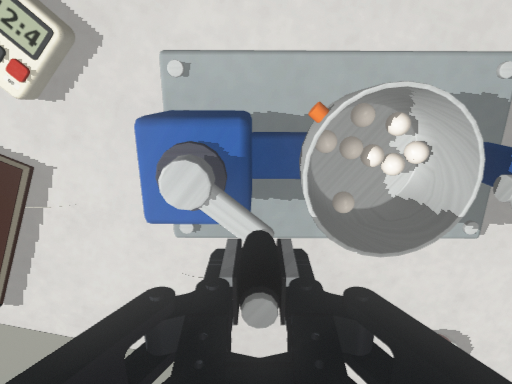

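{"op": "drive_tool", "data": {"targets": [0,0,0,-8.8,-9.6,0,0,0,0,0,-6,-11.6,0,0,0,0,0,-2.8,-12.7,0,0,0,0,0,0.6,-13,0,0,0,0,0,4,-12.4,0,0,0,0,0,7,-11,0,0]}}

```text
clock: 43.45
position: [0.4451, 0.3282, 0.117]
ee_rot: [0.001, 0.993, 0.122, 0.001]
contact_force: [1.4, -3.5, 3.8]
width: 0.0171
```

```bash
cat >> h.py <<'E'
def crep():
    T,s=pose();ax=np.array([.4898,.3053]);r=T[:2,3]-ax
    e=np.array([-.9715,-.2368]);y=np.array([-.2368,.9715]);print('clk',s['clock'],'r',np.hypot(*r).round(4),'ang',np.arctan2(r@y,r@e).round(3),'z',T[2,3].round(4),'w',round(float(s['width']),4),'F',s['contact_force'].round(1),s['qpos'].round(2))
E
python3 - <<'E'
from h import *
crep();shot('wrist','C_w')
E
```

```text
clk 43.45 r 0.0502 ang 0.713 z 0.117 w 0.0171 F [ 1.4 -3.5  3.8] [ 0.51  0.33  1.73 -0.    1.08  1.84]
```

View pics/C_w.png

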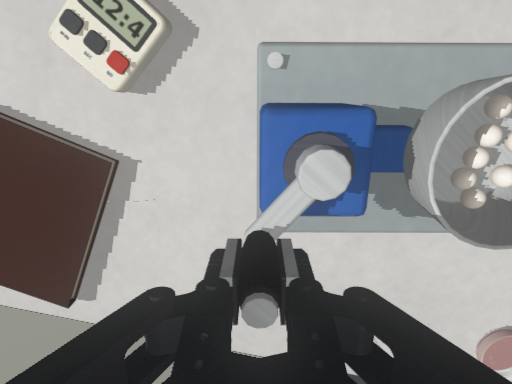

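{"op": "drive_tool", "data": {"targets": [0,0,0,9.6,-8.8,0,0,0,0,0,11.6,-6,0,0,0,0,0,12.7,-2.8,0,0,0,0,0,13,0.6,0,0,0,0,0,12.4,4,0,0,0,0,0,11,7,0,0,0,0,0,8.8,9.6,0,0,0,0,0,6,11.6,0,0,0,0,0,2.8,12.7,0,0,0,0,0,-0.6,13,0,0,0,0,0,-4,12.4,0,0,0,0,0,-7,11,0,0]}}

```text
clock: 45.0
position: [0.5349, 0.2837, 0.117]
ee_rot: [-0.0, 0.993, 0.121, 0.001]
contact_force: [0.1, 2.2, 5.4]
width: 0.0173
```

Run:
```python
from h import *
crep();shot('wrist','D_w')
```

```text
clk 45.0 r 0.05 ang -2.455 z 0.117 w 0.0173 F [0.1 2.2 5.4] [0.37 0.4  1.61 0.   1.13 1.7 ]
```

View pics/D_w.png

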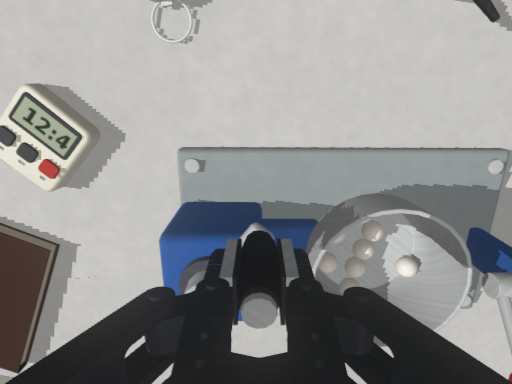

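{"op": "drive_tool", "data": {"targets": [0,0,0,-9.6,8.8,0,0,0,0,0,-11.6,6,0,0,0,0,0,-12.7,2.8,0,0,0,0,0,-13,-0.6,0,0,0,0,0,-12.4,-4,0,0,0,0,0,-11,-7,0,0,0,0,0,-8.8,-9.6,0,0,0,0,0,-6,-11.6,0,0,0,0,0,-2.8,-12.7,0,0,0,0,0,0.6,-13,0,0,0,0,0,4,-12.4,0,0,0,0,0,7,-11,0,0]}}

```text
clock: 46.55
position: [0.444, 0.3262, 0.1169]
ee_rot: [0.002, 0.993, 0.122, -0.0]
contact_force: [2.8, -4.5, 7.8]
width: 0.0173
```

Run:
```python
from h import *
crep()
```

```text
clk 46.55 r 0.0503 ang 0.667 z 0.1169 w 0.0173 F [ 2.8 -4.5  7.8] [ 0.51  0.33  1.73 -0.    1.08  1.84]
```

{"op": "drive_tool", "data": {"targets": [0,0,0,9.6,-8.8,0,0,0,0,0,11.6,-6,0,0,0,0,0,12.7,-2.8,0,0,0,0,0,13,0.6,0,0,0,0,0,12.4,4,0,0,0,0,0,11,7,0,0,0,0,0,8.8,9.6,0,0,0,0,0,6,11.6,0,0,0,0,0,2.8,12.7,0,0,0,0,0,-0.6,13,0,0,0,0,0,-4,12.4,0,0,0,0,0,-7,11,0,0]}}

```text
clock: 48.05
position: [0.5346, 0.2832, 0.117]
ee_rot: [0.001, 0.993, 0.121, 0.001]
contact_force: [1.8, 0.5, 6.0]
width: 0.0173
```

Run:
```python
from h import *
crep()
```

```text
clk 48.05 r 0.0499 ang -2.445 z 0.117 w 0.0173 F [1.8 0.5 6. ] [ 0.37  0.4   1.61 -0.    1.13  1.7 ]
```

{"op": "drive_tool", "data": {"targets": [0,0,0,-9.6,8.8,0,0,0,0,0,-11.6,6,0,0,0,0,0,-12.7,2.8,0,0,0,0,0,-13,-0.6,0,0,0,0,0,-12.4,-4,0,0,0,0,0,-11,-7,0,0,0,0,0,-8.8,-9.6,0,0,0,0,0,-3,-5.8,0,0,0,0,0,0,0,0,0,0,0,0,0,0,0,0,0,0,0,0,0,0,0]}}

```text
clock: 49.42
position: [0.4508, 0.2727, 0.1169]
ee_rot: [0.001, 0.993, 0.121, -0.001]
contact_force: [-0.6, 0.9, 7.8]
width: 0.017
```

Run:
```python
from h import *
crep();shot('wrist','E_w')
```

```text
clk 49.425 r 0.0508 ang -0.458 z 0.1169 w 0.017 F [-0.6  0.9  7.8] [ 0.41  0.3   1.78 -0.    1.06  1.74]
```

View pics/E_w.png

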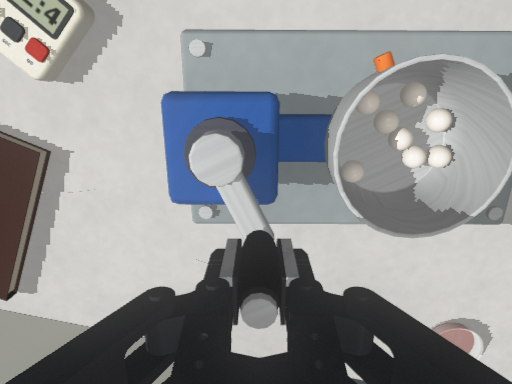

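{"op": "drive_tool", "data": {"targets": [0,0,0,0,0,0,0.35,0,0,0,0,0,0,0.35,0,0,0,0,0,0,0.35,0,0,0,0,0,-30,0.35,0,0,0,0,0,-30,0.35,0,0,0,0,0,-30,0.35,0,0,0,-2,30,0,0.4,0,0,0,-3,30,0,0.4,0,0,0,-3,30,0,0.4,0,0,0,-3,30,0,0.4,0,0,0,-3,30,0,0.4,0,0,0,-2,29,0,0.4]}}

```text
clock: 50.98
position: [0.4792, 0.0937, 0.2066]
ee_rot: [0.001, 0.993, 0.121, -0.0]
contact_force: [0.1, 0.8, 1.0]
width: 0.0341
```

{"op": "drive_tool", "data": {"targets": [0,0,0,0,0,0,0.4,0,0,0,0,0,0,0.4]}}

```text
clock: 51.22
position: [0.4793, 0.0951, 0.2067]
ee_rot: [0.0, 0.993, 0.121, -0.0]
contact_force: [-0.4, 0.1, -0.4]
width: 0.0341
```

Run:
```python
from h import *
im,K,W=shot('wrist','F_w');T,s=pose();print(T[:3,3].round(4),s['width'],s['clock'])
print(delta(pose_T([.4774,.0948,.087],13.9)))
```

```text
[0.4793 0.0954 0.2068] 0.034433656196281984 51.275
(array([0.05, 0.04, 0.05]), array([-1.900e+00,  1.000e-01,  1.198e+02]))
```

View pics/F_w.png

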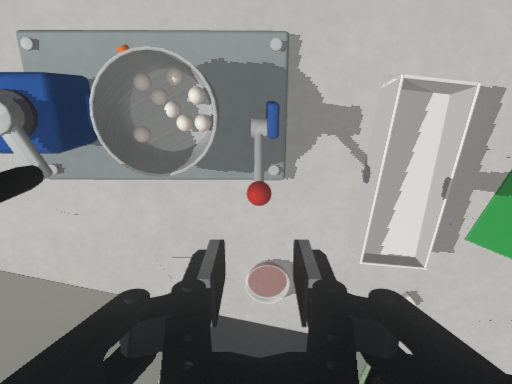

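{"op": "drive_tool", "data": {"targets": [0,0,0,-1,0,30,0.4,0,0,0,-1,0,30,0.4,0,0,0,0,0,30,0.4,0,0,0,0,0,22,0.4,0,0,0,0,0,8,0.4,0,0,0,0,0,0,0.4,0,0,0,0,0,0,0,0,0,0,0,0,0,0,0,0,0,0,0,0,0,0,0,0,0,0,0,0], "grip_force": 40}}

```text
clock: 52.52
position: [0.4778, 0.0946, 0.0873]
ee_rot: [0.0, 0.993, 0.121, 0.0]
contact_force: [-1.4, 4.8, 1.4]
width: 0.017
```

{"op": "drive_tool", "data": {"targets": [0,0,0,-3.7,0,4.9,0,0,0,0,-3.3,0,5.3,0,0,0,0,-2.7,0,5.5,0,0,0,0,-2.1,0,5.9,0,0,0,0,-1.6,0,6,0,0,0,0,-0.9,0,6.1,0,0,0,0,-0.3,0,6.2,0,0,0,0,0.3,0,6.2,0,0,0,0,0.9,0,6,0,0,0,0,1.5,0,6,0,0,0,0,0,0,0,0]}}

```text
clock: 53.9
position: [0.466, 0.0917, 0.0285]
ee_rot: [0.0, 0.993, 0.121, -0.0]
contact_force: [-1.0, 6.0, 1.6]
width: 0.0175
```

Run:
```python
from h import *
im,K,W=shot('wrist','G_w');T,s=pose();print(T[:3,3].round(4),s['width'],s['clock'],s['contact_force'])
```

```text
[0.466  0.0917 0.0286] 0.01723042662874439 53.95 [-1.54729312  6.05616252  1.89148429]
```

View pics/G_w.png

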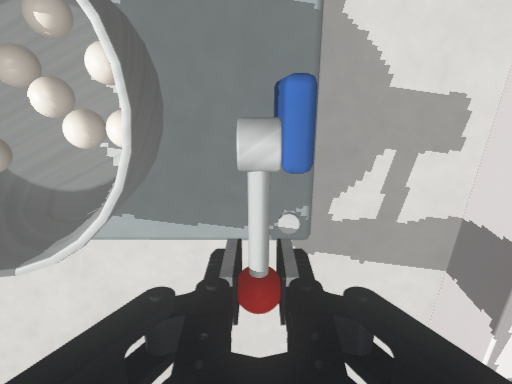

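{"op": "drive_tool", "data": {"targets": [0,0,0,0.6,0,2,0,0,0,0,0.6,0,2,0,0,0,0,0.6,0,1,0,0,0,0,0,0,0,0]}}

```text
clock: 54.45
position: [0.4676, 0.0922, 0.0238]
ee_rot: [0.0, 0.993, 0.121, -0.0]
contact_force: [-2.4, 6.4, 3.0]
width: 0.0176
```

Run:
```python
from h import *
im,K,W=shot('wrist','H_w');T,s=pose();print(T[:3,3].round(4),s['width'],s['clock'],s['contact_force'])
for n in 'wxGH':
    im,K,W=load(n+'_w');h=cv2.cvtColor(im,cv2.COLOR_RGB2HSV);m=(((h[...,0]<8)|(h[...,0]>172))&(h[...,1]>150)&(h[...,2]>60));m[:200]=0;m[325:]=0;m[:,:230]=0;m[:,290:]=0;ys,xs=np.nonzero(m);print(n,xs.mean(),ys.mean(),ys.min(),ys.max(),len(xs))
```

```text
[0.4676 0.0921 0.0239] 0.017616587441629736 54.5 [-1.57774988  5.83561589  1.64089191]
w 259.64478417266184 277.4424460431655 258 295 1112
x 259.46992481203006 273.3562030075188 255 290 1064
G 258.65724381625444 291.9243816254417 270 312 1415
H 258.6661951909477 295.56082036775103 272 316 1414
```

Run:
```python
from h import *
shot('side','H_s',(170,170,270,240),6)
n=np.array([-.2368,.9715,0])
def r2(K,W,uv,zs=(.048,.055,.06,.065,.07)):
    for z in zs: 
        p=onz(K,W,uv,z);print(z,p.round(4),'dist from hinge',np.sqrt(((p-[.5235,.106,.066])**2).sum()).round(4))
for nm,v in [('w',(259.6,273)),('G',(258.7,290.5)),('H',(258.7,293.5))]:
    im,K,W=load(nm+'_w');print(nm);r2(K,W,v)
```

```text
w
0.048 [0.4652 0.0924 0.048 ] dist from hinge 0.0625
0.055 [0.4694 0.0935 0.055 ] dist from hinge 0.0566
0.06 [0.4724 0.0942 0.06  ] dist from hinge 0.0528
0.065 [0.4754 0.095  0.065 ] dist from hinge 0.0493
0.07 [0.4784 0.0958 0.07  ] dist from hinge 0.0464
G
0.048 [0.4567 0.0905 0.048 ] dist from hinge 0.0709
0.055 [0.4614 0.0917 0.055 ] dist from hinge 0.0646
0.06 [0.4648 0.0925 0.06  ] dist from hinge 0.0605
0.065 [0.4682 0.0933 0.065 ] dist from hinge 0.0567
0.07 [0.4716 0.0942 0.07  ] dist from hinge 0.0534
H
0.048 [0.46   0.0913 0.048 ] dist from hinge 0.0676
0.055 [0.4648 0.0925 0.055 ] dist from hinge 0.0612
0.06 [0.4683 0.0934 0.06  ] dist from hinge 0.057
0.065 [0.4717 0.0942 0.065 ] dist from hinge 0.0531
0.07 [0.4751 0.0951 0.07  ] dist from hinge 0.0497
```

View pics/H_s.png

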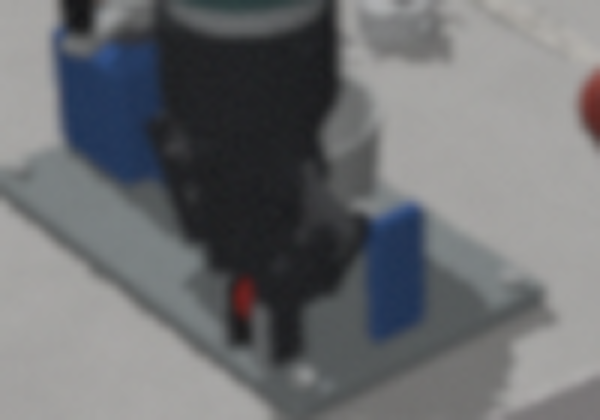

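View pics/H_w.png

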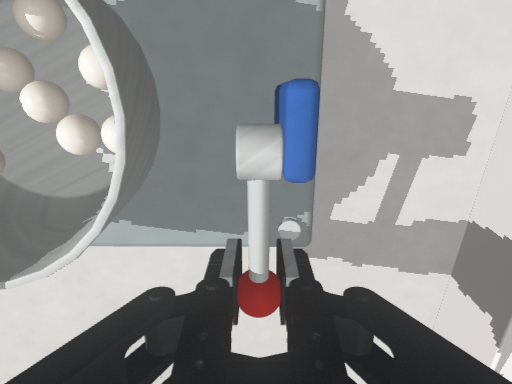

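{"op": "drive_tool", "data": {"targets": [0,0,0,0,0,0,0.3,0,0,0,0,0,0,0.4,0,0,0,-1,0,-6,0.4,0,0,0,-1,0,-7,0.4,0,0,0,0,0,0,0.2,0,0,0,0,0,0,0,0,0,0,0,0,0,0,0,0,0,0,0,0,0,0,0,0,0,0,0,0]}}

```text
clock: 55.68
position: [0.4666, 0.0918, 0.037]
ee_rot: [0.0, 0.993, 0.121, 0.001]
contact_force: [1.0, 5.0, 0.9]
width: 0.0175
```

{"op": "drive_tool", "data": {"targets": [0,0,0,0.6,0,2,0,0,0,0,0.6,0,2,0,0,0,0,0.6,0,2,0,0,0,0,0.6,0,2,0,0,0,0,0,0,0,0]}}

```text
clock: 56.3
position: [0.4682, 0.0922, 0.0312]
ee_rot: [0.0, 0.993, 0.121, 0.0]
contact_force: [-6.2, 5.8, 24.0]
width: 0.0177
```

Run:
```python
from h import *
im,K,W=shot('wrist','I_w');T,s=pose();print(T[:3,3].round(4),s['width'],s['clock'],s['contact_force'])
```

```text
[0.4681 0.0922 0.0312] 0.01693996314925586 56.35 [-5.86546972  3.56201225 23.98014072]
```

View pics/I_w.png

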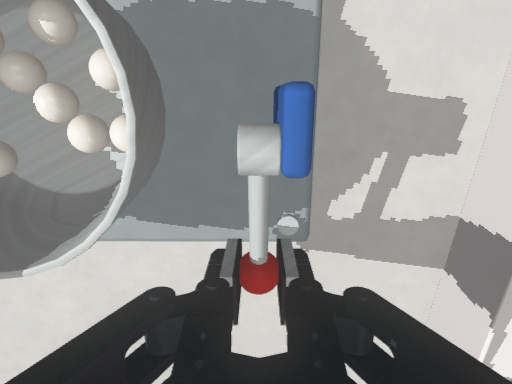

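{"op": "drive_tool", "data": {"targets": [0,0,0,0,0,0,0.2,0,0,0,0,0,0,0.4,0,0,0,0,0,0,0.5,0,0,0,0,0,0,0.5,0,0,0,0,0,-20,0.5,0,0,0,0,0,-40,0.5,0,0,0,0,0,-50,0.5,0,0,0,0,0,-50,0.5,0,0,0,0,0,-50,0.5,0,0,0,-20,0,-50,0.5,0,0,0,-20,0,0,0.5,0,0,0,0,0,0,0.5]}}

```text
clock: 57.85
position: [0.4277, 0.0821, 0.2881]
ee_rot: [0.001, 0.993, 0.121, -0.001]
contact_force: [0.7, 0.2, -0.0]
width: 0.0431
```

{"op": "drive_tool", "data": {"targets": [0,0,0,0,0,0,0.5,0,0,0,0,0,0,0.5]}}

```text
clock: 58.1
position: [0.4295, 0.0824, 0.2875]
ee_rot: [0.001, 0.993, 0.121, -0.001]
contact_force: [-0.6, 0.2, -0.4]
width: 0.0425
```

Run:
```python
from h import *
im,K,W=shot('wrist','J_w');T,s=pose();print(T[:3,3].round(4),s['width'],s['clock'],s['contact_force'])
i2,K2,W2=shot('side','J_s',(150,150,400,370),3)
h=cv2.cvtColor(i2,cv2.COLOR_RGB2HSV);m=(((h[...,0]<8)|(h[...,0]>172))&(h[...,1]>130)&(h[...,2]>60));ys,xs=np.nonzero(m[200:235,200:225]);print('side knob',xs.mean()+200,ys.mean()+200,'start 212.6 219.97')
```

```text
[0.4296 0.0825 0.2877] 0.042708364891808515 58.15 [ 0.1213085  -0.31400775 -0.62660949]
side knob 212.55172413793105 220.58620689655172 start 212.6 219.97
```

View pics/J_w.png

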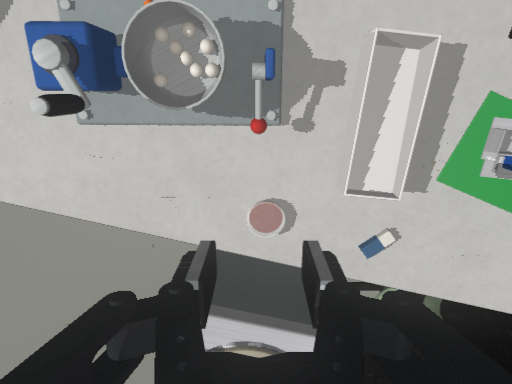

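View pics/J_s.png

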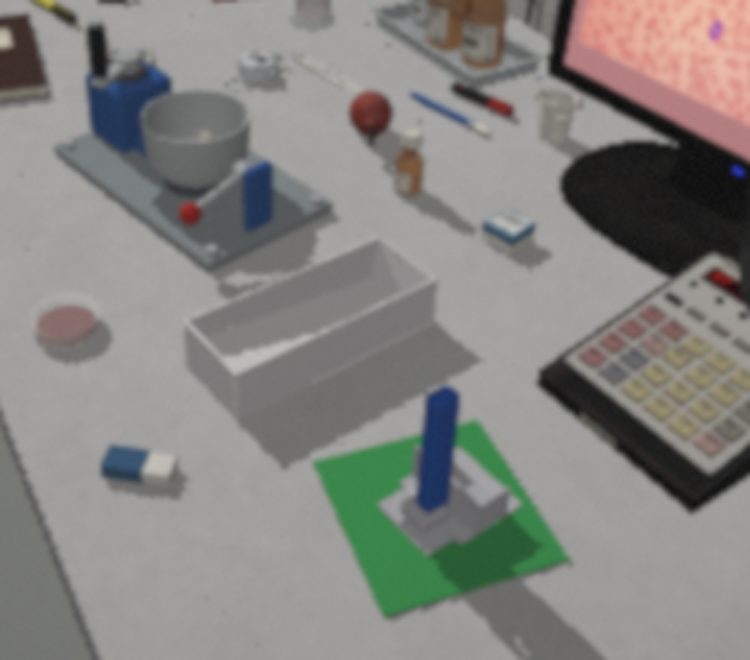

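Run:
```python
from h import *
print(sign_off())
```

```text
the job is handed in; nothing more can be done
None
```

I finished every step and handed the job in at about 58 s on the robot's clock. No verdict came back, so the results below are from my own checks.

- **Balls:** All eight went into the bowl in one scoop-and-pour with the brake down. The fingers never went near a ball. The last wrist picture showed all eight in the bowl and an empty tray.
- **Scoop:** It stands upright on the green mat, about 5 mm from the centre. In the last side picture it was still where I set it down.
- **Brake up:** After the first lift the lever read only about 0.92 rad in the pictures, too close to the 0.85 limit. I gripped the knob again and pulled until it hit the stop, with about 32 N at the wrist. The knob then appeared where I expected it at 1.0 rad.
- **Crank:** I held the sleeve throughout and turned it clockwise from about -0.87 to about 12.1 rad. These angles come from the gripper position, since there was no joint reading.
- **Brake down:** The first push down left the knob about 6 mm high because I had gripped it low. I regripped and pressed it to the stop, with about 24 N at the wrist. In the side picture the knob is within 1 pixel of where it started.

**Disagreement:** My pictures put the brake hinge about 15 mm towards the mill's -x from the described position. I worked from the measured position.

**Surroundings:** I saw nothing else moved. The last pictures covered the cover-glass box, but I last saw the timer at the end of cranking and did not measure either for movement.

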